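# Load a rack with inverter power modules and lock it

## Robot

A 6-joint arm with a two-finger parallel gripper is mounted at the origin on the work surface. World frame = base frame: x ahead of the robot, y to its left, z up, the work surface at z = 0. Lengths are in m, angles in rad, forces in N, time in s.
With the tool pointing down it reaches from about 0.25 to 0.725 m from the base axis. Payload 4 kg.
Tool frame: the origin (TCP) lies at the very end of the fingers, on their centre line; the grasp point (between the pads) lies 19 mm behind it; x points along the fingers, z is the direction in which the jaws open and shut, and the axes are right-handed (so a half turn about x gives the same grasp; the last joint's range is limited). The gripper opens to 85 mm and grips with 20 to 120 N. Pads are 22 mm wide; open, the fingers measure 114 mm over their backs; the gripper's body (76 mm by 85 mm) begins 54 mm behind the grasp point. The pads swing forward as they close: fully open they stand 13 mm farther back than shut.
Start: joints at [0, 0.241, 0.005, 1.335, 0, 1.571], TCP at [0.5, -0, 0.231] pointing down, gripper open.
Joint ranges: [-2.72, 2.72], [-1.05, 1.87], [-1.09, 1.28], [-1.99, 2.15], [-1.42, 1.44], [-3.14, 3.14]. Speed limits (rad/s): [2.79, 2.79, 3.14, 3.14, 3.14, 3.14].

## Interface

Orientations are given as a unit quaternion [x, y, z, w].
In Python, from workcell import bot gives the robot as it stands.
- The arm moves only by the tool step_arm, never from a script. Its argument "series" is a list of rows, each an object of numbers: "x", "y", "z": the shift along the world's x, y, z in cm; "twist": the turn about the world's z in degrees; "jaw": the finger opening in cm, from 0 to 8.54. In form: [{"x": .., "y": .., "z": .., "twist": .., "jaw": ..}, ...]. A call has 1 to 10 rows; each row is the pose to reach, as a shift and turn from the pose measured when the call began; what a row does not reach only later rows make up. A row lasts 1/12 s, in which the tool goes at most 41.7 mm and 7.16 degrees, less where a joint would pass 70% of its speed; a pose out of reach is approached as far as the arm can. A call with a gripper value outside its range is refused whole. The fingers move at their own pace and stop on an object; the grip force is fixed at half the most. Time passes only in rows, so rows that repeat a pose let the fingers close. It gives the time, the measured TCP pose, the force and the opening at its end, in the units of the state.
- bot.get_obs(): the state, without advancing time (a new reading comes with each control period).
- bot.camera(name): name is "scene" or "side" or "wrist"; returns (picture, depth): 480x640x3 uint8, red, green, blue; 480x640 float32, m along the optical axis (not along the pixel's ray), 0 where there is no reading.
- bot.camera_info(name): a dict with "camera_matrix" (3x3 intrinsics, pixels), "D" ([k1, k2, p1, p2, k3] as OpenCV has them; the pictures are not rectified), "R" (3x3) and "t" (3): a world point X has camera coordinates R X + t; the wrist camera has in their place "mount" (4x4, takes a point from camera to tool coordinates, whose origin is the TCP and whose axes are the tool frame's). Camera axes: x right, y down, z forward; pixel columns grow to the right and rows downward; lengths in m; the calibration is good to about 2 mm. A picture is of the moment at which its call begins: read the wrist's pose just before it. camera_info takes no time and is no camera call.
- bot.job_done(): hands the job in, once; it reports no verdict.
The state is a dict: "clock": time; "joint_pos": joint angles; "joint_vel": joint speeds; "tau": joint torques, N m; "eef_pos": TCP position; "tool_rot": TCP orientation; "ft_force": force on the tool from outside, world axes, zero at the start; "ft_torque": the same for the moment, N m; "grip_width": finger opening in m.
Only numpy, scipy, OpenCV 4.12 (cv2) and the standard library are available. Lean on these libraries where they do the work, as an engineer would, in place of code of your own. Each camera call takes 0.05 s, during which the arm holds its last target.

## Task

Get this rack of inverter power modules ready for transport: pull the sliding fence fully open to its stop, lift every grey blanking block out of the rack and set it upright in the black tray. Stand every power module from the bench upright in a rack slot of its own, fully down, and then push the fence fully home so that its lip locks the modules in. Leave the screwdriver, the jar and the carton alone.

Things in the scene. Friction and masses are not known exactly. Their poses are not given: they have to be found in the camera images.
- rack: rack fixed to the bench, black walls on a grey base plate; place and yaw vary. Origin: on the bench under the middle of the four slots. Base plate 6 thick, x -168 to 67, y -140 to 140. The slots run along the rack's x. Their far end (+x) is closed by a back wall 30 high above the slot floor, its face at x = 51; the near end (-x) is closed only by the sliding fence
- rack_floor (a point): middle of the rack on the level of the slot floors (6 above the rack's origin), axes as the rack's. The four slots are centred at y = -90, -30, 30, 90 mm and x = 0; each is 40.5 wide and 102 long (x -51 to 51), between walls 15 high above the slot floor with tops rounded 4
- fence (a joint): aluminium fence across the near end of the slots, sliding along the rack's x: 0 = home at its stop (face at rack x -51), 0.060 m = fully open, towards rack -x, at its stop. 270 long, top 30 above the slot floor; a lip on its top edge reaches 12 over the slots, 3 above the feet, so nothing goes in or out with it home. Stays where left; 3 N moves it; it can push seated modules to the back wall
- fence_grip (a point): centre of the top of the fence's black upright handle block, 30 (rack x) x 18 (rack y), free to be gripped over its top 50 mm; with the fence home it is at rack x = -77, y = 0, 88 above the bench
- tray: black open tray fixed to the bench, outside 230 (own x) x 150 (own y) x 35 high, walls and floor 4 (floor top 4 above the bench). Origin: centre of the underside. Room for two blanking blocks side by side, lying along its y
- module0: power module: upright aluminium plate on a foot block, green circuit board and fins low on its faces. Origin: centre of the underside. Foot 100 (own x) x 38 (own y) x 22 high, edges rounded 3; plate 60 (x) x 12 (y), centred, z 22 to 92; grip it above z 56 where it is bare. Board and fins reach 18 either side, z 24 to 56. 0.25-0.42 kg, bottom-heavy. Works either way round. May be absent
- module1: power module: upright aluminium plate on a foot block, green circuit board and fins low on its faces. Origin: centre of the underside. Foot 100 (own x) x 38 (own y) x 22 high, edges rounded 3; plate 60 (x) x 12 (y), centred, z 22 to 92; grip it above z 56 where it is bare. Board and fins reach 18 either side, z 24 to 56. 0.25-0.42 kg, bottom-heavy. Works either way round. May be absent
- module2: power module: upright aluminium plate on a foot block, green circuit board and fins low on its faces. Origin: centre of the underside. Foot 100 (own x) x 38 (own y) x 22 high, edges rounded 3; plate 60 (x) x 12 (y), centred, z 22 to 92; grip it above z 56 where it is bare. Board and fins reach 18 either side, z 24 to 56. 0.25-0.42 kg, bottom-heavy. Works either way round. May be absent
- module3: power module: upright aluminium plate on a foot block, green circuit board and fins low on its faces. Origin: centre of the underside. Foot 100 (own x) x 38 (own y) x 22 high, edges rounded 3; plate 60 (x) x 12 (y), centred, z 22 to 92; grip it above z 56 where it is bare. Board and fins reach 18 either side, z 24 to 56. 0.25-0.42 kg, bottom-heavy. Works either way round. May be absent
- blank0: blanking block: plain grey plastic foot 100 (own x) x 38 (own y) x 22 high with a centred grip rib 40 (x) x 18 (y) from z 22 to 64 mm, no green board. Origin: centre of the underside. About 0.16 kg. Starts in a slot of the rack. May be absent
- blank1: blanking block: plain grey plastic foot 100 (own x) x 38 (own y) x 22 high with a centred grip rib 40 (x) x 18 (y) from z 22 to 64 mm, no green board. Origin: centre of the underside. About 0.16 kg. Starts in a slot of the rack. May be absent
- blank2: blanking block: plain grey plastic foot 100 (own x) x 38 (own y) x 22 high with a centred grip rib 40 (x) x 18 (y) from z 22 to 64 mm, no green board. Origin: centre of the underside. About 0.16 kg. Starts in a slot of the rack. May be absent
- blank3: blanking block: plain grey plastic foot 100 (own x) x 38 (own y) x 22 high with a centred grip rib 40 (x) x 18 (y) from z 22 to 64 mm, no green board. Origin: centre of the underside. About 0.16 kg. Starts in a slot of the rack. May be absent
- screwdriver: bystander: screwdriver lying beyond the modules
- screw_jar: bystander: clear jar 60 across, 80 high
- part_carton: bystander: carton 90 x 120 x 60 high
Mind the look-alikes: they are no part of the job. What is shaped like the blank0 but blue or pink is not meant.

How it is judged:
On the way, in this order (a step that is already met when the one before it is completed fails the run):
1. the fence is pulled fully open to its stop (value of joint fence above 0.054 m), for 0.2 s.
2. with the fence still open, all blanking blocks are in the tray and all modules stand in slots (z of module0 in the frame of rack_floor between -0.005 and 0.005 m and x of module0 in the frame of rack_floor between -0.055 and 0.008 m and y of module0 in the frame of rack_floor between -0.11 and 0.11 m and angle between each of module0, module1, module2, module3's own z axis and vertical below 0.1 rad and angle between the x axis of each of module0, module1, module2, module3 and the x axis of rack, either way round below 0.1 rad and z of module1 in the frame of rack_floor between -0.005 and 0.005 m and x of module1 in the frame of rack_floor between -0.055 and 0.008 m and y of module1 in the frame of rack_floor between -0.11 and 0.11 m and z of module2 in the frame of rack_floor between -0.005 and 0.005 m and x of module2 in the frame of rack_floor between -0.055 and 0.008 m and y of module2 in the frame of rack_floor between -0.11 and 0.11 m and z of module3 in the frame of rack_floor between -0.005 and 0.005 m and x of module3 in the frame of rack_floor between -0.055 and 0.008 m and y of module3 in the frame of rack_floor between -0.11 and 0.11 m and z of blank0 in the frame of tray between -0.005 and 0.012 m and x of blank0 in the frame of tray between -0.115 and 0.115 m and y of blank0 in the frame of tray between -0.075 and 0.075 m and angle between each of blank0, blank1, blank2, blank3's own z axis and vertical below 0.15 rad and z of blank1 in the frame of tray between -0.005 and 0.012 m and x of blank1 in the frame of tray between -0.115 and 0.115 m and y of blank1 in the frame of tray between -0.075 and 0.075 m and z of blank2 in the frame of tray between -0.005 and 0.012 m and x of blank2 in the frame of tray between -0.115 and 0.115 m and y of blank2 in the frame of tray between -0.075 and 0.075 m and z of blank3 in the frame of tray between -0.005 and 0.012 m and x of blank3 in the frame of tray between -0.115 and 0.115 m and y of blank3 in the frame of tray between -0.075 and 0.075 m and value of joint fence above 0.015 m), for 0.2 s.
At the end, for the whole second after the job is handed in: The fence is home (within 4 mm of its stop); every module stands upright in a slot, its foot within 5 mm of the slot floor and 8 mm of the slot's middle lengthwise, tilt and twist under 0.1 rad; every blanking block stands on the tray floor within its walls, tilt under 0.15 rad; all at rest (value of joint fence below 0.004 m and z of module0 in the frame of rack_floor between -0.005 and 0.005 m and x of module0 in the frame of rack_floor between -0.008 and 0.008 m and y of module0 in the frame of rack_floor between -0.11 and 0.11 m and angle between each of module0, module1, module2, module3's own z axis and vertical below 0.1 rad and angle between the x axis of each of module0, module1, module2, module3 and the x axis of rack, either way round below 0.1 rad and z of module1 in the frame of rack_floor between -0.005 and 0.005 m and x of module1 in the frame of rack_floor between -0.008 and 0.008 m and y of module1 in the frame of rack_floor between -0.11 and 0.11 m and z of module2 in the frame of rack_floor between -0.005 and 0.005 m and x of module2 in the frame of rack_floor between -0.008 and 0.008 m and y of module2 in the frame of rack_floor between -0.11 and 0.11 m and z of module3 in the frame of rack_floor between -0.005 and 0.005 m and x of module3 in the frame of rack_floor between -0.008 and 0.008 m and y of module3 in the frame of rack_floor between -0.11 and 0.11 m and z of blank0 in the frame of tray between -0.005 and 0.012 m and x of blank0 in the frame of tray between -0.115 and 0.115 m and y of blank0 in the frame of tray between -0.075 and 0.075 m and angle between each of blank0, blank1, blank2, blank3's own z axis and vertical below 0.15 rad and z of blank1 in the frame of tray between -0.005 and 0.012 m and x of blank1 in the frame of tray between -0.115 and 0.115 m and y of blank1 in the frame of tray between -0.075 and 0.075 m and z of blank2 in the frame of tray between -0.005 and 0.012 m and x of blank2 in the frame of tray between -0.115 and 0.115 m and y of blank2 in the frame of tray between -0.075 and 0.075 m and z of blank3 in the frame of tray between -0.005 and 0.012 m and x of blank3 in the frame of tray between -0.115 and 0.115 m and y of blank3 in the frame of tray between -0.075 and 0.075 m and linear speed of each of module0, module1, module2, module3, blank0, blank1, blank2, blank3 below 0.02 m/s); the robot touches nothing.
It fails at once if the screwdriver is disturbed (moved over 40 mm) (distance of screwdriver from where it was at the start of the episode above 0.04 m).
It fails at once if the jar is disturbed (moved over 40 mm) (distance of screw_jar from where it was at the start of the episode above 0.04 m).
It fails at once if the carton is disturbed (moved over 40 mm) (distance of part_carton from where it was at the start of the episode above 0.04 m).
Of blank0, blank1, blank2, blank3 only 1 to 2 are there at a start; the rules pass over those that are not, and their reading is None.
Of module0, module1, module2, module3 only 2 to 4 are there at a start; the rules pass over those that are not, and their reading is None.
At some moment in a run one of module0, module1, module2, module3 may be knocked a few centimetres aside while the robot is not near it.
Once in a run the grip may slacken for a moment while it holds something.
It also fails if it takes over 210 s, if anything falls off the work surface, if the arm or the gripper's body presses on something with over 40 N, if the wrist force passes 120 N, or if a joint passes its speed limit or range.

## Working session

There is one attempt and no reset: what is moved stays moved. The work goes in short steps, Python scripts to look and compute and a tool call to move; the robot and the scene stay as the last step left them, time stands still between calls to the robot, and variables do not carry over. Pictures are saved under pics/ and viewed, and the job is handed in when it is done.

Besides the shell and the picture viewer there is one more tool, called after ">>>" as a command line: name --argument value ..., lists and objects as JSON in quotes. step_arm: Moves the arm, as the interface text tells. Its arguments: {"type":"object","properties":{"series":{"type":"array","items":{"type":"object","properties":{"x":{"type":"number"},"y":{"type":"number"},"z":{"type":"number"},"twist":{"type":"number"},"jaw":{"type":"number"}}}}},"required":["series"]}

```bash
ls; mkdir -p pics; cat > h.py <<'E'
import numpy as np, cv2
from workcell import bot
def cam(n):
    o=bot.get_obs(); p,d=bot.camera(n); i=bot.camera_info(n)
    K=np.array(i["camera_matrix"]);D=np.array(i["D"])
    if n=="wrist":
        from scipy.spatial.transform import Rotation as Ro
        T=np.eye(4);T[:3,:3]=Ro.from_quat(o["tool_rot"]).as_matrix();T[:3,3]=o["eef_pos"]
        M=np.linalg.inv(T@np.array(i["mount"])); R,t=M[:3,:3],M[:3,3]
    else: R,t=np.array(i["R"]),np.array(i["t"])
    return p,d,K,D,R,t
def toworld(uv,z,K,D,R,t):
    """pixel on plane z"""
    uv=np.asarray(uv,float).reshape(-1,1,2)
    n=cv2.undistortPoints(uv,K,D).reshape(-1,2)
    r=np.c_[n,np.ones(len(n))]@R; c=-R.T@t
    s=(z-c[2])/r[:,2]
    return c+r*s[:,None]
def cloud(d,K,D,R,t):
    v,u=np.mgrid[0:480,0:640]
    n=cv2.undistortPoints(np.c_[u.ravel(),v.ravel()].astype(float).reshape(-1,1,2),K,D).reshape(-1,2)
    P=np.c_[n,np.ones(len(n))]*d.reshape(-1,1)
    return ((P-t)@R).reshape(480,640,3)
def save(n,p): cv2.imwrite("pics/"+n,p[:,:,::-1])
E
python3 - <<'E'
from h import *
for n in ["scene","side","wrist"]:
    p,d,K,D,R,t=cam(n); save(n+"0.png",p); np.savez("/tmp/%s0.npz"%n,p=p,d=d,K=K,D=D,R=R,t=t)
    print(n,-R.T@t,K[0,0],(d>0).mean())
print(bot.get_obs())
E
```

```text
pics
scene [1.26195816 0.35989742 0.74265516] 509.93694418414117 0.9960514322916667
side [0.00292537 0.77864316 0.70602244] 454.1826782068588 0.9958658854166667
wrist [0.49982542 0.06614117 0.37289612] 356.3380662001568 0.9959993489583333
{'clock': 0.15, 'joint_pos': array([-6.62671904e-06,  2.41224623e-01,  4.05537924e-03,  1.33519250e+00,
       -6.68444536e-06,  1.57078363e+00]), 'joint_vel': array([ 0.00126455, -0.00115782,  0.00327068,  0.0002714 , -0.00036953,
        0.00113057]), 'tau': array([-1.62746033e-03, -3.72633219e+01,  2.52638429e+01,  1.23480460e-02,
       -1.30651040e-05,  1.49362950e-05]), 'eef_pos': array([ 4.99534554e-01, -5.33900431e-06,  2.30633383e-01]), 'tool_rot': array([-4.50698016e-06,  7.07660025e-01, -2.08938555e-07,  7.06553104e-01]), 'ft_force': array([0.10725749, 0.35562128, 0.66405956]), 'ft_torque': array([ 0.01716343, -0.03520992,  0.00120797]), 'grip_width': 0.0853851203797912}
```

View pics/scene0.png

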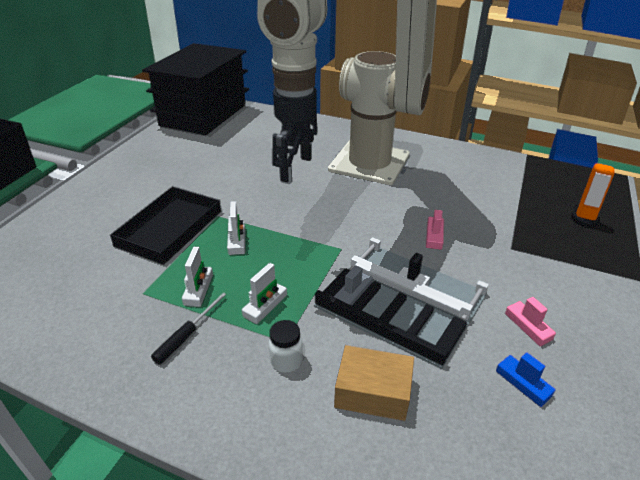

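View pics/side0.png

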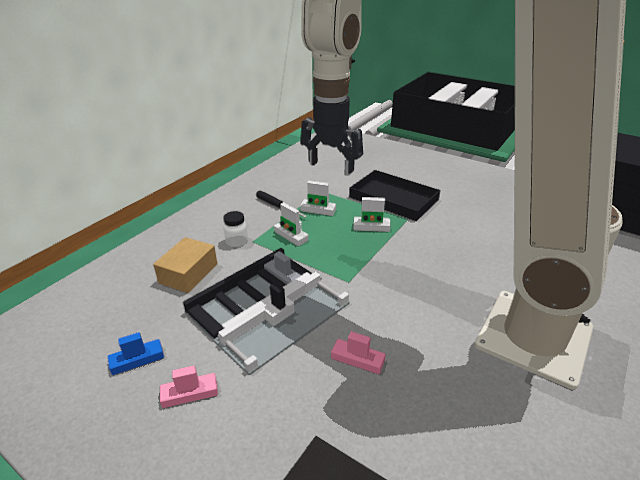

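View pics/wrist0.png

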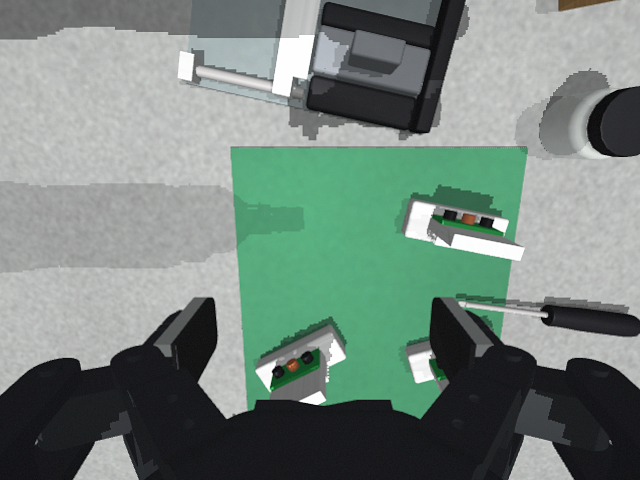

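Scene view: three modules on the green mat (≈(235,230), (197,278), (265,293)), the tray at (167,222), the rack at (405,300) with the fence home, and one grey block visible at (355,278). The pink/blue look-alikes are at (435,230), (530,320) and (525,380). Next I measure from depth.

```bash
python3 - <<'E'
from h import *
ims=[];C=[];P=[]
for n in ["scene","side","wrist"]:
    z=np.load("/tmp/%s0.npz"%n); c=cloud(z["d"],z["K"],z["D"],z["R"],z["t"]); m=z["d"]>0
    C.append(c[m]);P.append(z["p"][m])
    # per-view topdown
for k,n in enumerate(["scene","side","wrist"]):
    img=np.zeros((520,700,3),np.uint8); hz=np.full((520,700),-1.)
    c=C[k];p=P[k]
    ok=(c[:,2]>-.02)&(c[:,2]<.12)
    c=c[ok];p=p[ok]; o=np.argsort(c[:,2]);c=c[o];p=p[o]
    u=((c[:,1]+0.45)/0.002).astype(int); v=((c[:,0]-0.1)/0.002).astype(int)
    g=(u>=0)&(u<700)&(v>=0)&(v<400)
    img[v[g],u[g]]=p[g]
    cv2.imwrite("pics/top_%s.png"%n,img[:400,:,::-1])
    print(n,np.percentile(c[:,2],[5,50]))
E
```

```text
scene [-0.00201766  0.00110677]
side [-0.00269609  0.00032114]
wrist [-0.00126498  0.00038206]
```

View pics/top_scene.png

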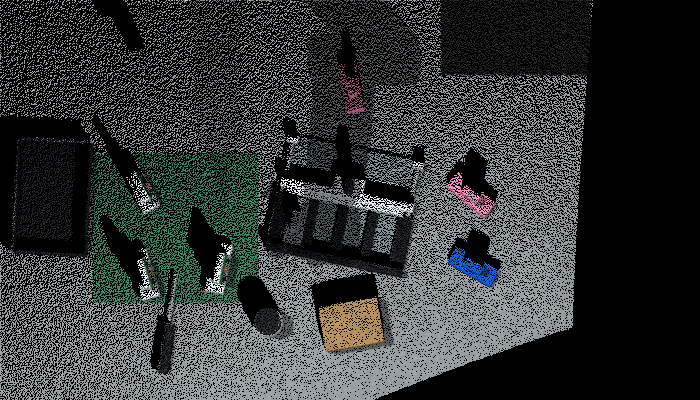

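View pics/top_side.png

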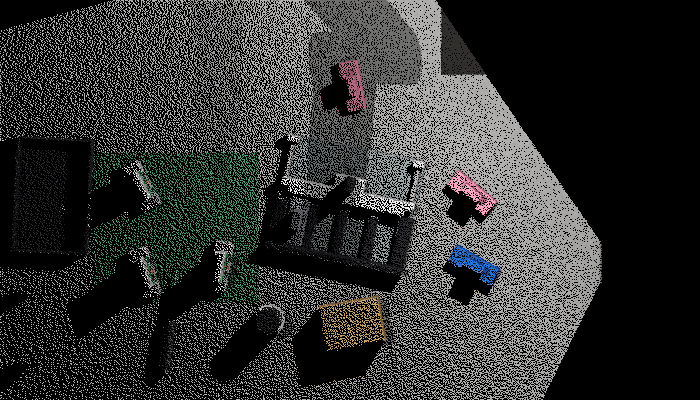

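```bash
cat > meas.py <<'E'
from h import *
def load(names,live=True,k=0):
    C=[];P=[]
    for n in names:
        if live: p,d,K,D,R,t=cam(n); save("l%s_%d.png"%(n,k),p)
        else:
            z=np.load("/tmp/%s0.npz"%n);p,d,K,D,R,t=[z[a] for a in "pdKDRt"]
        c=cloud(d,K,D,R,t);m=d>0;C.append(c[m]);P.append(p[m])
    return C,P
def rect(q):
    (cx,cy),(w,h),a=cv2.minAreaRect((q[:,:2]*1000).astype(np.float32))
    if w<h: w,h,a=h,w,a+90
    return (round(cx,1),round(cy,1)),(round(w,1),round(h,1)),round((a+90)%180-90,1)
def clusters(q,res=.003):
    ij=((q[:,:2]-[0,-.6])/res).astype(int)
    g=np.zeros((400,500),np.uint8); ok=(ij>=0).all(1)&(ij[:,0]<400)&(ij[:,1]<500); q=q[ok];ij=ij[ok]
    g[ij[:,0],ij[:,1]]=1; n,l=cv2.connectedComponents(cv2.dilate(g,np.ones((3,3),np.uint8)))
    lab=l[ij[:,0],ij[:,1]]
    return [q[lab==i] for i in range(1,n) if (lab==i).sum()>25]
E
python3 - <<'E'
from meas import *
C,P=load(["scene","side","wrist"],False)
for n,c,p in zip(["scene","side","wrist"],C,P):
    print(n)
    mx=p.max(1).astype(int);mn=p.min(1).astype(int)
    box=(c[:,0]>.2)&(c[:,0]<.75)&(c[:,1]>-.48)&(c[:,1]<.42)
    for nm,s in [("plates",(c[:,2]>.078)&(c[:,2]<.1)&(mn>90)&(mx-mn<60)&(c[:,1]<.1)),
      ("fence top",(c[:,2]>.030)&(c[:,2]<.041)&(mn>140)&(c[:,1]>.06)),
      ("handle",(c[:,2]>.08)&(c[:,2]<.095)&(c[:,1]>.12)&(mx<80)),
      ("blacktop36",(c[:,2]>.031)&(c[:,2]<.040)&(mx<90)&(c[:,1]>.05)&(c[:,0]>.4)),
      ("tray rim",(c[:,2]>.031)&(c[:,2]<.038)&(mx<90)&(c[:,1]<-.2)),
      ("blank rib",(c[:,2]>.055)&(c[:,2]<.068)&(c[:,1]>.05)&(c[:,1]<.4)),
      ("base",(c[:,2]>.002)&(c[:,2]<.010)&(c[:,1]>.05)&(c[:,1]<.4)&(mx>60))]:
        for q in clusters(c[s&box]): print(" ",nm,len(q),rect(q),"z",round(np.median(q[:,2])*1000,1))
E
```

```text
scene
  plates 124 ((474.3, -170.1), (65.2, 12.0), 28.8) z 92.1
  plates 268 ((636.5, -12.4), (61.1, 14.5), -9.2) z 90.7
  plates 158 ((649.4, -161.7), (62.2, 13.6), 16.9) z 91.5
  fence top 228 ((480.3, 168.2), (117.1, 29.7), 76.4) z 36.3
  fence top 616 ((506.6, 307.6), (135.0, 55.4), 64.1) z 36.5
  handle 115 ((472.7, 248.3), (32.0, 18.0), -12.3) z 87.5
  blacktop36 55 ((553.3, 143.4), (54.8, 23.6), -7.5) z 35.8
  blacktop36 1026 ((618.8, 218.0), (278.6, 17.5), 78.2) z 35.9
  tray rim 497 ((493.9, -345.7), (232.5, 153.8), -3.0) z 33.9
  blank rib 93 ((275.6, 253.3), (42.8, 16.0), 10.3) z 64.3
  blank rib 58 ((478.0, 252.2), (31.9, 16.8), -48.2) z 62.0
  blank rib 81 ((543.3, 143.7), (42.9, 17.0), -19.6) z 61.8
  blank rib 1569 ((730.0, 249.4), (120.4, 56.6), -81.4) z 60.7
  base 4654 ((475.1, 225.0), (549.7, 349.8), 0.0) z 3.7
  base 2062 ((543.8, 250.3), (202.9, 95.4), 78.7) z 6.7
side
  plates 149 ((470.9, -165.5), (58.5, 18.0), 34.5) z 88.1
  plates 128 ((633.5, -10.0), (63.5, 15.2), -10.9) z 88.7
  plates 128 ((645.4, -159.2), (61.3, 16.6), 18.9) z 87.2
  fence top 368 ((475.2
[... 1025 characters left out ...]
2
  base 50 ((722.1, 105.0), (61.4, 26.7), 55.8) z 6.1
wrist
  plates 522 ((481.7, -165.5), (40.1, 13.1), 26.0) z 88.7
  plates 1268 ((633.9, -13.8), (60.9, 12.3), -11.2) z 91.5
  fence top 2951 ((474.8, 146.6), (77.9, 28.1), 78.2) z 35.7
  blacktop36 113 ((538.0, 131.8), (40.5, 11.1), -29.0) z 35.9
  blacktop36 2227 ((599.5, 130.8), (106.8, 14.5), 78.1) z 35.5
  blank rib 255 ((541.8, 138.9), (39.9, 18.3), -11.6) z 63.1
  blank rib 670 ((727.6, 82.6), (52.6, 27.2), -85.8) z 58.3
  base 9465 ((484.0, 145.2), (243.3, 95.7), -0.1) z 5.7
  base 65 ((452.0, 61.7), (92.2, 23.4), -0.1) z 2.2
  base 360 ((628.9, 60.5), (230.7, 66.2), 15.0) z 4.8
  base 153 ((730.3, 175.6), (38.3, 31.7), -1.9) z 5.8
```

Three modules, one grey blank (scene (355,278), in slot y=-90), fence about 13 mm off home. Rack yaw is −11.7° and its origin is about (0.560, 0.231). The other three slots show bare floor. Before reaching I confirm the blank in an enlarged crop, while moving over the fence handle.

```bash
python3 - <<'E'
import cv2
p=cv2.imread("pics/scene0.png"); q=p[215:375,290:570]
cv2.imwrite("pics/crop1.png",cv2.resize(q,None,fx=2.8,fy=2.8,interpolation=cv2.INTER_CUBIC))
E
```

```text
(no output)
```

View pics/crop1.png

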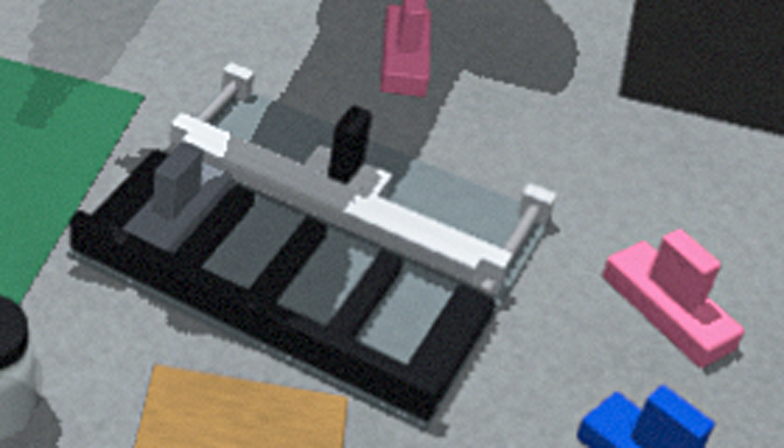

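>>> step_arm --series '[{"x": -1,"y": 4,"twist": 7},{"x": -2,"y": 8,"twist": 14},{"x": -2.8,"y": 12,"twist": 21},{"x": -2.8,"y": 16,"twist": 28},{"x": -2.8,"y": 20,"twist": 35},{"x": -2.8,"y": 23,"twist": 42},{"x": -2.8,"y": 24.9,"twist": 49},{"x": -2.8,"y": 24.9,"twist": 56},{"x": -2.8,"y": 24.9,"z": -3,"twist": 63},{"x": -2.8,"y": 24.9,"z": -5,"twist": 70}]'

```text
$.series[0]: bad value
```

The crop shows one grey blank at crop (175,195) and three bare slots. The pink and blue ones are look-alikes. The move was refused, so I will send full rows.

>>> step_arm --series '[{"x": -1,"y": 4,"z": 0,"twist": 7,"jaw": 8.5},{"x": -2,"y": 8,"z": 0,"twist": 14,"jaw": 8.5},{"x": -2.8,"y": 12,"z": 0,"twist": 21,"jaw": 8.5},{"x": -2.8,"y": 16,"z": 0,"twist": 28,"jaw": 8.5},{"x": -2.8,"y": 20,"z": 0,"twist": 35,"jaw": 8.5},{"x": -2.8,"y": 23,"z": 0,"twist": 42,"jaw": 8.5},{"x": -2.8,"y": 24.9,"z": 0,"twist": 49,"jaw": 8.5},{"x": -2.8,"y": 24.9,"z": 0,"twist": 56,"jaw": 8.5},{"x": -2.8,"y": 24.9,"z": -3,"twist": 63,"jaw": 8.5},{"x": -2.8,"y": 24.9,"z": -5,"twist": 70,"jaw": 8.5}]'

```text
clock: 0.98
eef_pos: [0.4715, 0.2499, 0.1796]
tool_rot: [-0.408, 0.578, 0.407, 0.577]
ft_force: [-0.6, 0.1, -0.4]
grip_width: 0.0848
```

>>> step_arm --series '[{"x": 0,"y": -0.1,"z": -1,"twist": 7,"jaw": 6},{"x": 0,"y": -0.1,"z": -4,"twist": 8.3,"jaw": 6},{"x": 0,"y": -0.1,"z": -7,"twist": 8.3,"jaw": 6},{"x": 0,"y": -0.1,"z": -10,"twist": 8.3,"jaw": 6},{"x": 0,"y": -0.1,"z": -12.4,"twist": 8.3,"jaw": 6},{"x": 0,"y": -0.1,"z": -12.4,"twist": 8.3,"jaw": 1},{"x": 0,"y": -0.1,"z": -12.4,"twist": 8.3,"jaw": 1},{"x": 0,"y": -0.1,"z": -12.4,"twist": 8.3,"jaw": 1},{"x": 0,"y": -0.1,"z": -12.4,"twist": 8.3,"jaw": 1},{"x": 0,"y": -0.1,"z": -12.4,"twist": 8.3,"jaw": 1}]'

```text
clock: 1.82
eef_pos: [0.4716, 0.2459, 0.0571]
tool_rot: [-0.45, 0.548, 0.446, 0.546]
ft_force: [-1.9, -9.0, 0.2]
grip_width: 0.0169
```

>>> step_arm --series '[{"x": 0,"y": 0,"z": 0,"twist": 0,"jaw": 1},{"x": -0.7,"y": 0.14,"z": 0,"twist": 0,"jaw": 1},{"x": -1.4,"y": 0.3,"z": 0,"twist": 0,"jaw": 1},{"x": -2.1,"y": 0.43,"z": 0,"twist": 0,"jaw": 1},{"x": -2.8,"y": 0.58,"z": 0,"twist": 0,"jaw": 1},{"x": -3.5,"y": 0.72,"z": 0,"twist": 0,"jaw": 1},{"x": -4.1,"y": 0.85,"z": 0,"twist": 0,"jaw": 1},{"x": -4.6,"y": 0.95,"z": 0,"twist": 0,"jaw": 1},{"x": -4.6,"y": 0.95,"z": 0,"twist": 0,"jaw": 1},{"x": -4.6,"y": 0.95,"z": 0,"twist": 0,"jaw": 1}]'

```text
clock: 2.65
eef_pos: [0.4265, 0.2551, 0.0571]
tool_rot: [-0.451, 0.548, 0.445, 0.546]
ft_force: [6.2, -2.9, -14.9]
grip_width: 0.0172
```

>>> step_arm --series '[{"x": -0.3,"y": 0.06,"z": 0,"twist": 0,"jaw": 1},{"x": -0.5,"y": 0.1,"z": 0,"twist": 0,"jaw": 1},{"x": -0.5,"y": 0.1,"z": 0,"twist": 0,"jaw": 1}]'

```text
clock: 2.9
eef_pos: [0.4267, 0.2551, 0.0572]
tool_rot: [-0.454, 0.546, 0.441, 0.549]
ft_force: [19.6, -5.5, -22.6]
grip_width: 0.0175
```

Fence is at its stop: force rises with no further motion. Releasing, then looking with the wrist camera.

>>> step_arm --series '[{"x": 0,"y": 0,"z": 0,"twist": 0,"jaw": 1.5},{"x": 0,"y": 0,"z": 0,"twist": 0,"jaw": 5},{"x": 0,"y": 0,"z": 0,"twist": 0,"jaw": 5},{"x": 0,"y": 0,"z": 0,"twist": 0,"jaw": 5},{"x": 0,"y": 0,"z": 3,"twist": 0,"jaw": 5},{"x": 0,"y": 0,"z": 7,"twist": 0,"jaw": 5},{"x": 0,"y": 0,"z": 11,"twist": 0,"jaw": 5},{"x": 3,"y": -1,"z": 15,"twist": 0,"jaw": 5},{"x": 7,"y": -3,"z": 17,"twist": 0,"jaw": 5},{"x": 7,"y": -3,"z": 17,"twist": 0,"jaw": 5}]'

```text
clock: 3.73
eef_pos: [0.5014, 0.2256, 0.2336]
tool_rot: [-0.455, 0.542, 0.439, 0.553]
ft_force: [0.9, 0.6, 0.3]
grip_width: 0.05
```

```bash
python3 - <<'E'
from h import *
o=bot.get_obs();print(o["eef_pos"],o["ft_force"])
n="wrist";p,d,K,D,R,t=cam(n); save("w1.png",p);np.savez("/tmp/w1.npz",p=p,d=d,K=K,D=D,R=R,t=t)
print(-R.T@t)
E
```

```text
[0.50140321 0.22560933 0.23362052] [0.94693502 0.56039802 0.29136062]
[0.43262116 0.23962757 0.37412044]
```

View pics/w1.png

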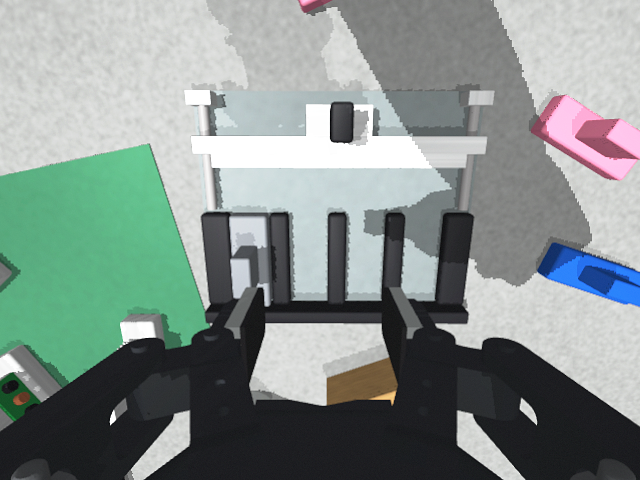

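```bash
cat >> meas.py <<'E'
from scipy.spatial.transform import Rotation as Ro
def tool():
    o=bot.get_obs();M=Ro.from_quat(o["tool_rot"]).as_matrix()
    print("tcp",np.round(o["eef_pos"]*1000,1),"down",np.round(M[:,0],3),"jaw ang",round(np.degrees(np.arctan2(M[1,2],M[0,2])),1),"j6",round(o["joint_pos"][5],2),"w",round(o["grip_width"]*1000,1),"t",o["clock"],"F",np.round(o["ft_force"],1))
E
python3 - <<'E'
from meas import *
tool()
z=np.load("/tmp/w1.npz");p,d,K,D,R,t=[z[a] for a in "pdKDRt"]
c=cloud(d,K,D,R,t); mx=p.max(2).astype(int)
q=c[(mx<75)&(c[...,2]>.016)&(c[...,2]<.025)&(d>0)]
q=q[(q[:,0]>.47)&(q[:,1]>.05)&(q[:,1]<.4)&(q[:,0]<.58)]
for k in clusters(q,.004): print(len(k),rect(k),np.median(k[:,2]))
for yaw in [-10.5,-11,-11.3,-11.7,-12,-12.5]:
    a=np.radians(yaw);ex=np.array([np.cos(a),np.sin(a)]);ey=np.array([-ex[1],ex[0]])
    Y=(q[:,:2]-[.56,.2307])@ey*1000
    h,_=np.histogram(Y,bins=np.arange(-145,146,1)); print(yaw,(np.sqrt(h)).sum(), )
a=np.radians(-11.7);ex=np.array([np.cos(a),np.sin(a)]);ey=np.array([-ex[1],ex[0]])
Y=(q[:,:2]-[.56,.2307])@ey*1000
h,e=np.histogram(Y,bins=np.arange(-145,146,1)); print([(int(b),int(n)) for b,n in zip(e,h) if n>0])
E
```

```text
tcp [502.5 224.9 233.1] down [ 0.027 -0.008 -1.   ] jaw ang 78.3 j6 0.63 w 49.8 t 3.7833 F [2.2 0.7 0.9]
2249 ((539.5, 135.1), (99.7, 89.0), -11.5) 0.020353270691417256
821 ((545.6, 230.2), (73.3, 18.5), -11.4) 0.020166294764845452
955 ((551.5, 289.7), (60.7, 18.7), -11.4) 0.02024910207053517
1226 ((558.5, 354.3), (48.5, 28.9), -10.8) 0.02031765237600386
-10.5 794.7447426258539
-11 789.1951411990216
-11.3 786.6820991719658
-11.7 782.5350451167807
-12 780.2222388580643
-12.5 785.7589491822764
[(-143, 1), (-142, 48), (-141, 75), (-140, 45), (-139, 43), (-138, 51), (-137, 41), (-136, 48), (-135, 47), (-134, 38), (-133, 49), (-132, 36), (-131, 39), (-130, 42), (-129, 41), (-128, 38), (-127, 40), (-126, 42), (-125, 35), (-124, 48), (-123, 33), (-122, 39), (-121, 33), (-120, 38), (-119, 41), (-118, 61), (-117, 66), (-116, 65), (-115, 4), (-114, 3), (-111, 1), (-107, 1), (-103, 1), (-102, 1), (-90, 1), (-76, 31), (-75, 3), (-74, 39), (-73, 62), (-72, 74), (-71, 54), (-70, 50), (-69, 47), (-68, 34), (-67, 26), (-66, 25), (-65, 21), (-64, 26), (-63, 26), (-62, 32), (-61, 33), (-60, 38), (-59, 44), (-58, 76), (-57, 72), (-56, 75), (-55, 81), (-54, 45), (-13, 64), (-12, 66), (-11, 67), (-10, 16), (-9, 18), (-8, 18), (-7, 20), (-6, 16), (-5, 18), (-4, 16), (-3, 39), (-2, 60), (-1, 64), (0, 61), (1, 65), (2, 61), (3, 63), (4, 61), (5, 28), (46, 10), (47, 60), (48, 67), (49, 53), (50, 48), (51, 42), (52, 45), (53, 51), (54, 55), (55, 51), (56, 54), (57, 57), (58, 54), (59, 52), (60, 57), (61, 49), (62, 50), (63, 46), (64, 46), (65, 8), (106, 16), (107, 56), (108, 59), (109, 52), (110, 51), (111, 45), (112, 44), (113, 45), (114, 45), (115, 42), (116, 43), (117, 47), (118, 33), (119, 53), (120, 36), (121, 49), (122, 44), (123, 41), (124, 41), (125, 41), (126, 46), (127, 41), (128, 41), (129, 45), (130, 39), (131, 39), (132, 40), (133, 23), (134, 27), (135, 2)]
```

>>> step_arm --series '[{"x": 2,"y": -4,"z": 0,"twist": 0,"jaw": 4.5},{"x": 3.95,"y": -8.6,"z": 0,"twist": 0,"jaw": 4.5},{"x": 3.95,"y": -8.6,"z": -4,"twist": 0,"jaw": 4.5},{"x": 3.95,"y": -8.6,"z": -8,"twist": 0,"jaw": 4.5},{"x": 3.95,"y": -8.6,"z": -12,"twist": 0,"jaw": 4.5},{"x": 3.95,"y": -8.6,"z": -15,"twist": 0,"jaw": 4.5},{"x": 3.95,"y": -8.6,"z": -17,"twist": 0,"jaw": 4.5},{"x": 3.95,"y": -8.6,"z": -18.6,"twist": 0,"jaw": 4.5},{"x": 3.95,"y": -8.6,"z": -18.8,"twist": 0,"jaw": 4.5},{"x": 3.95,"y": -8.6,"z": -18.8,"twist": 0,"jaw": 4.5}]'

```text
clock: 4.62
eef_pos: [0.5406, 0.1392, 0.0445]
tool_rot: [-0.455, 0.543, 0.439, 0.553]
ft_force: [-0.0, 0.1, -0.3]
grip_width: 0.0448
```

```bash
python3 -c "
from meas import *
tool();p=cam('wrist')[0];save('w2.png',p)"
```

```text
tcp [540.6 139.2  44.5] down [ 0.025 -0.008 -1.   ] jaw ang 78.4 j6 0.46 w 44.8 t 4.6167 F [-0.   0.1 -0.3]
```

View pics/w2.png

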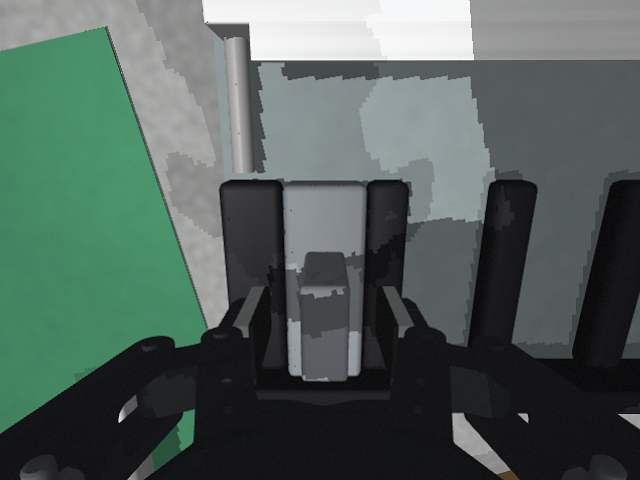

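Fingers straddle the grey rib evenly (rib at ≈(325,310), pads at 255 and 395). Closing and lifting.

>>> step_arm --series '[{"x": 0,"y": 0,"z": 0,"twist": 0,"jaw": 1},{"x": 0,"y": 0,"z": 0,"twist": 0,"jaw": 1},{"x": 0,"y": 0,"z": 0,"twist": 0,"jaw": 1},{"x": 0,"y": 0,"z": 0,"twist": 0,"jaw": 1},{"x": 0,"y": 0,"z": 0,"twist": 0,"jaw": 1}]'

```text
clock: 5.08
eef_pos: [0.5432, 0.14, 0.0478]
tool_rot: [-0.455, 0.541, 0.438, 0.555]
ft_force: [-1.5, 0.5, 6.1]
grip_width: 0.0168
```

>>> step_arm --series '[{"x": 0,"y": 0,"z": 1,"twist": 0,"jaw": 1},{"x": 0,"y": 0,"z": 3,"twist": 0,"jaw": 1},{"x": 0,"y": 0,"z": 6,"twist": 0,"jaw": 1},{"x": 0,"y": 0,"z": 9,"twist": 0,"jaw": 1},{"x": 0,"y": 0,"z": 13,"twist": 0,"jaw": 1},{"x": 0,"y": 0,"z": 13,"twist": 0,"jaw": 1}]'

```text
clock: 5.58
eef_pos: [0.5476, 0.1411, 0.187]
tool_rot: [-0.457, 0.536, 0.436, 0.56]
ft_force: [2.6, 0.4, 0.2]
grip_width: 0.0165
```

```bash
python3 -c "
from meas import *
tool();p=cam('wrist')[0];save('w3.png',p)"
```

```text
tcp [547.6 141.1 187. ] down [ 0.045 -0.002 -0.999] jaw ang 78.4 j6 0.46 w 16.5 t 5.5833 F [2.6 0.4 0.2]
```

View pics/w3.png

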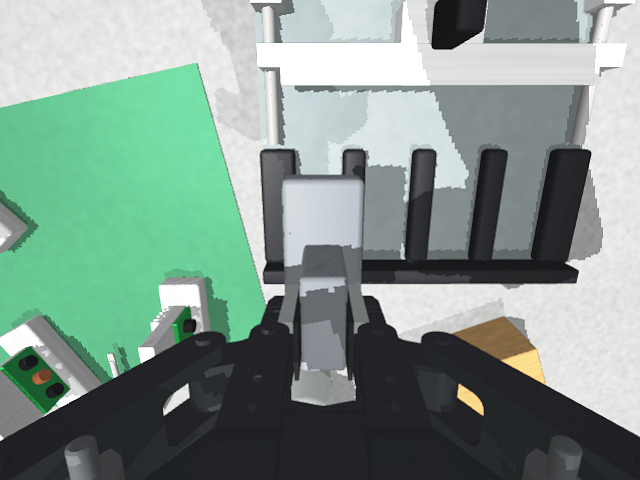

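>>> step_arm --series '[{"x": 0,"y": 0,"z": 0,"twist": 0,"jaw": 1},{"x": 0,"y": 0,"z": 0,"twist": 0,"jaw": 1},{"x": 0,"y": 0,"z": 0,"twist": 0,"jaw": 1}]'

```text
clock: 5.88
eef_pos: [0.5457, 0.1406, 0.1827]
tool_rot: [-0.457, 0.538, 0.437, 0.558]
ft_force: [-1.3, -0.1, -1.7]
grip_width: 0.0167
```

```bash
python3 -c "
from meas import *
tool()"
```

```text
tcp [545.7 140.6 182.7] down [ 0.04  -0.004 -0.999] jaw ang 78.4 j6 0.46 w 16.7 t 5.8833 F [-1.3 -0.1 -1.7]
```

>>> step_arm --series '[{"x": -0.5,"y": -3,"z": 0,"twist": -7,"jaw": 1},{"x": -1,"y": -7,"z": 0,"twist": -14,"jaw": 1},{"x": -1.5,"y": -11,"z": 0,"twist": -21,"jaw": 1},{"x": -2,"y": -15,"z": 0,"twist": -28,"jaw": 1},{"x": -2.5,"y": -19,"z": 0,"twist": -35,"jaw": 1},{"x": -3,"y": -23,"z": 0,"twist": -42,"jaw": 1},{"x": -3.5,"y": -27,"z": 0,"twist": -49,"jaw": 1},{"x": -4,"y": -31,"z": 0,"twist": -56,"jaw": 1},{"x": -4.5,"y": -35,"z": 0,"twist": -63,"jaw": 1},{"x": -5,"y": -38,"z": 0,"twist": -70,"jaw": 1}]'

```text
clock: 6.72
eef_pos: [0.4941, -0.2421, 0.181]
tool_rot: [-0.062, 0.704, 0.035, 0.707]
ft_force: [1.2, 0.3, -1.8]
grip_width: 0.0167
```

>>> step_arm --series '[{"x": -0.2,"y": -3,"z": 0,"twist": -7,"jaw": 1},{"x": -0.4,"y": -7,"z": 0,"twist": -11,"jaw": 1},{"x": -0.4,"y": -10,"z": 0,"twist": -11,"jaw": 1},{"x": -0.4,"y": -10.8,"z": 0,"twist": -11,"jaw": 1},{"x": -0.4,"y": -10.8,"z": 0,"twist": -11,"jaw": 1},{"x": -0.4,"y": -10.8,"z": 0,"twist": -11,"jaw": 1}]'

```text
clock: 7.22
eef_pos: [0.4892, -0.3494, 0.1793]
tool_rot: [0.006, 0.707, -0.032, 0.706]
ft_force: [0.1, 0.3, -1.6]
grip_width: 0.0168
```

```bash
python3 - <<'E'
from meas import *
tool();p,d,K,D,R,t=cam('wrist');save('w4.png',p)
c=cloud(d,K,D,R,t)
mx=p.max(2)
q=c[(d>0)&(mx<90)&(c[...,2]>.030)&(c[...,2]<.039)&(c[...,1]<-.2)]
for k in clusters(q): print(len(k),rect(k))
E
```

```text
tcp [ 489.2 -349.4  179.3] down [-0.003 -0.036 -0.999] jaw ang -3.1 j6 1.02 w 16.8 t 7.2167 F [ 0.1  0.3 -1.6]
3813 ((492.6, -348.1), (229.1, 148.9), -3.0)
```

View pics/w4.png

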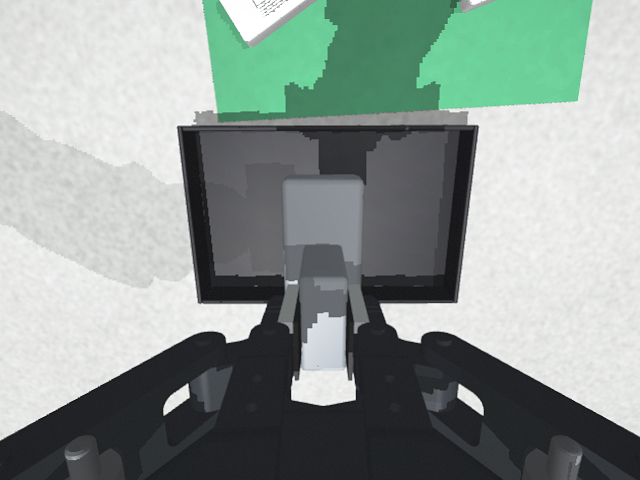

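Held blank is centred over the tray (rim (180–477, 125–300)). Lowering.

>>> step_arm --series '[{"x": 0.2,"y": 0.1,"z": -3,"twist": 0,"jaw": 1},{"x": 0.2,"y": 0.1,"z": -6,"twist": 0,"jaw": 1},{"x": 0.2,"y": 0.1,"z": -9,"twist": 0,"jaw": 1},{"x": 0.2,"y": 0.1,"z": -11,"twist": 0,"jaw": 1},{"x": 0.2,"y": 0.1,"z": -12.2,"twist": 0,"jaw": 1},{"x": 0.2,"y": 0.1,"z": -12.9,"twist": 0,"jaw": 1},{"x": 0.2,"y": 0.1,"z": -13.2,"twist": 0,"jaw": 1},{"x": 0.2,"y": 0.1,"z": -13.3,"twist": 0,"jaw": 1},{"x": 0.2,"y": 0.1,"z": -13.3,"twist": 0,"jaw": 1}]'

```text
clock: 8.02
eef_pos: [0.4923, -0.3475, 0.0477]
tool_rot: [0.005, 0.707, -0.032, 0.707]
ft_force: [-0.2, -0.2, -1.5]
grip_width: 0.0167
```

>>> step_arm --series '[{"x": 0,"y": 0,"z": -0.2,"twist": 0,"jaw": 1},{"x": 0,"y": 0,"z": -0.3,"twist": 0,"jaw": 1},{"x": 0,"y": 0,"z": -0.3,"twist": 0,"jaw": 1}]'

```text
clock: 8.27
eef_pos: [0.4933, -0.348, 0.046]
tool_rot: [0.005, 0.706, -0.032, 0.708]
ft_force: [-0.1, -0.1, 1.2]
grip_width: 0.0171
```

Contact is starting (force sign changed). Opening and rising.

>>> step_arm --series '[{"x": 0,"y": 0,"z": 0,"twist": 0,"jaw": 2.2},{"x": 0,"y": 0,"z": 0,"twist": 0,"jaw": 4},{"x": 0,"y": 0,"z": 0,"twist": 0,"jaw": 5},{"x": 0,"y": 0,"z": 0,"twist": 0,"jaw": 5},{"x": 0,"y": 0,"z": 2,"twist": 0,"jaw": 5},{"x": 0,"y": 0,"z": 6,"twist": 0,"jaw": 5},{"x": 0,"y": 0,"z": 10,"twist": 0,"jaw": 5},{"x": 0,"y": 0,"z": 14,"twist": 0,"jaw": 5},{"x": 0,"y": 3,"z": 18,"twist": 7,"jaw": 5},{"x": 0,"y": 6,"z": 19,"twist": 14,"jaw": 5}]'

```text
clock: 9.1
eef_pos: [0.4949, -0.2907, 0.2411]
tool_rot: [-0.084, 0.699, 0.053, 0.708]
ft_force: [0.7, 1.4, 0.5]
grip_width: 0.0501
```

```bash
python3 - <<'E'
from meas import *
tool();p,d,K,D,R,t=cam('wrist');save('w5.png',p);tool()
c=cloud(d,K,D,R,t)
mx=p.max(2).astype(int);mn=p.min(2).astype(int)
q=c[(d>0)&(mn>80)&(mx-mn<60)&(c[...,2]>.080)&(c[...,2]<.1)]
for k in clusters(q): print("plate",len(k),rect(k))
q=c[(d>0)&(mn>120)&(mx-mn<60)&(c[...,2]>.012)&(c[...,2]<.026)]
for k in clusters(q): print("foot",len(k),rect(k))
q=c[(d>0)&(c[...,1]<-.2)&(c[...,2]>.058)&(c[...,2]<.075)]
for k in clusters(q): print("rib",len(k),rect(k),np.median(k[:,2]))
E
```

```text
tcp [ 494.9 -290.7  241.1] down [ 0.018 -0.042 -0.999] jaw ang 11.1 j6 0.86 w 50.1 t 9.1 F [0.7 1.4 0.5]
tcp [ 495.5 -283.6  243.5] down [ 0.021 -0.038 -0.999] jaw ang 11.7 j6 0.86 w 49.9 t 9.15 F [-1.6  4.8  2. ]
plate 1671 ((473.2, -171.4), (60.6, 12.4), 28.7)
plate 1455 ((646.5, -164.7), (60.9, 11.9), 17.0)
foot 1976 ((472.9, -171.6), (100.3, 38.0), 29.1)
foot 1403 ((493.1, -346.7), (98.7, 37.5), 86.8)
foot 1520 ((647.0, -164.9), (100.6, 37.5), 16.7)
foot 40 ((642.9, -150.0), (7.0, 4.5), -76.2)
foot 808 ((695.8, -107.8), (99.8, 7.0), -8.0)
foot 38 ((660.5, -144.6), (6.3, 4.5), -75.7)
foot 114 ((682.9, -137.7), (13.5, 7.3), 18.8)
rib 798 ((493.4, -346.0), (39.9, 18.0), 86.8) 0.06756625911533069
```

View pics/w5.png

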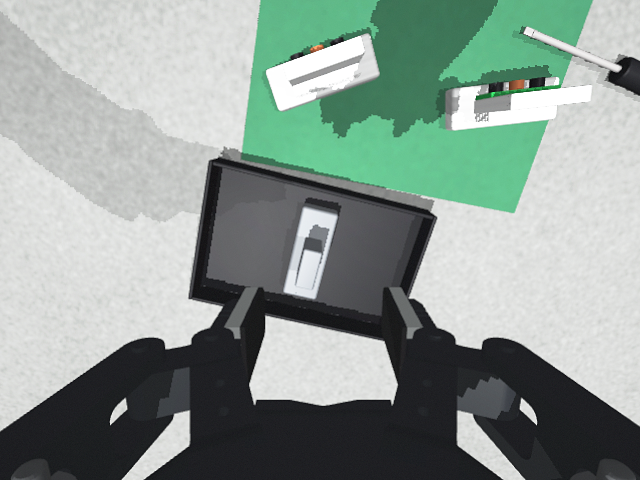

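Blank stands centred in the tray (310,255). Module A is at (473,−171.5), yaw 29°, with its foot and plate matching the given sizes. I go there with the jaws at 119°.

>>> step_arm --series '[{"x": 0,"y": 1,"z": 0,"twist": 7,"jaw": 5},{"x": -0.5,"y": 3,"z": 0,"twist": 14,"jaw": 5},{"x": -1,"y": 5,"z": 0,"twist": 21,"jaw": 5},{"x": -1.5,"y": 7,"z": 0,"twist": 28,"jaw": 5},{"x": -2,"y": 9,"z": 0,"twist": 35,"jaw": 5},{"x": -2.2,"y": 11,"z": 0,"twist": 42,"jaw": 5},{"x": -2.2,"y": 11.2,"z": 0,"twist": 49,"jaw": 5},{"x": -2.2,"y": 11.2,"z": 0,"twist": 56,"jaw": 5},{"x": -2.2,"y": 11.2,"z": 0,"twist": 63,"jaw": 5},{"x": -2.2,"y": 11.2,"z": 0,"twist": 70,"jaw": 5}]'

```text
clock: 9.98
eef_pos: [0.4733, -0.1713, 0.2433]
tool_rot: [-0.472, 0.52, 0.456, 0.546]
ft_force: [-0.0, -1.0, 0.3]
grip_width: 0.0496
```

>>> step_arm --series '[{"x": 0,"y": 0,"z": 0,"twist": 7,"jaw": 5},{"x": 0,"y": 0,"z": 0,"twist": 14,"jaw": 5},{"x": 0,"y": 0,"z": -2,"twist": 21,"jaw": 5},{"x": 0,"y": 0,"z": -4,"twist": 28,"jaw": 5},{"x": 0,"y": 0,"z": -6,"twist": 35,"jaw": 5},{"x": 0,"y": 0,"z": -8,"twist": 37,"jaw": 5},{"x": 0,"y": 0,"z": -10,"twist": 37,"jaw": 5},{"x": 0,"y": 0,"z": -10,"twist": 37,"jaw": 5},{"x": 0,"y": 0,"z": -10,"twist": 37,"jaw": 5}]'

```text
clock: 10.73
eef_pos: [0.4721, -0.1709, 0.1423]
tool_rot: [0.612, -0.344, -0.607, -0.373]
ft_force: [0.2, 0.0, 0.5]
grip_width: 0.0503
```

```bash
cat > look.py <<'E'
from meas import *
import sys
tool();p,d,K,D,R,t=cam('wrist');save(sys.argv[1]+'.png',p)
c=cloud(d,K,D,R,t)
mx=p.max(2).astype(int);mn=p.min(2).astype(int)
q=c[(d>0)&(mn>80)&(mx-mn<60)&(c[...,2]>.082)&(c[...,2]<.1)]
for k in clusters(q): print("plate",len(k),rect(k))
q=c[(d>0)&(mn>120)&(mx-mn<60)&(c[...,2]>.012)&(c[...,2]<.026)&(c[...,0]<.72)]
for k in clusters(q):
    if len(k)>300: print("foot",len(k),rect(k))
E
python3 look.py w6
```

```text
tcp [ 472.1 -170.9  142.3] down [ 0.026  0.032 -0.999] jaw ang 119.1 j6 -0.88 w 50.3 t 10.7333 F [0.2 0.  0.5]
plate 2098 ((472.7, -171.6), (60.3, 11.7), 29.1)
foot 2299 ((472.2, -172.0), (98.8, 37.6), 29.2)
foot 613 ((452.7, 117.3), (57.8, 12.0), -8.7)
foot 3081 ((492.9, -347.3), (99.6, 37.6), 86.9)
```

View pics/w6.png

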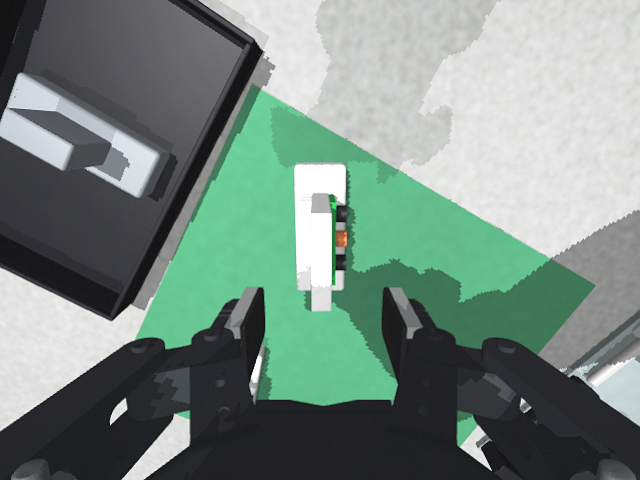

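Module A is centred between the fingers (plate at (320,250)). Descending to grip.

>>> step_arm --series '[{"x": 0.05,"y": -0.05,"z": -3,"twist": 0,"jaw": 5},{"x": 0.05,"y": -0.05,"z": -6,"twist": 0,"jaw": 5},{"x": 0.05,"y": -0.05,"z": -7.5,"twist": 0,"jaw": 5},{"x": 0.05,"y": -0.05,"z": -8.2,"twist": 0,"jaw": 5},{"x": 0.05,"y": -0.05,"z": -8.2,"twist": 0,"jaw": 0.5},{"x": 0.05,"y": -0.05,"z": -8.2,"twist": 0,"jaw": 0.5},{"x": 0.05,"y": -0.05,"z": -8.2,"twist": 0,"jaw": 0.5},{"x": 0.05,"y": -0.05,"z": -8.2,"twist": 0,"jaw": 0.5},{"x": 0.05,"y": -0.05,"z": -8.2,"twist": 0,"jaw": 0.5},{"x": 0.05,"y": -0.05,"z": -8.2,"twist": 0,"jaw": 0.5}]'

```text
clock: 11.62
eef_pos: [0.4752, -0.1723, 0.0634]
tool_rot: [0.614, -0.344, -0.605, -0.373]
ft_force: [-0.6, 0.9, 7.0]
grip_width: 0.0111
```

```bash
python3 -c "
from meas import *
tool()"
```

```text
tcp [ 475.2 -172.3   63.4] down [ 0.032  0.03  -0.999] jaw ang 119.1 j6 -0.88 w 11.1 t 11.6167 F [-0.6  0.9  7. ]
```

>>> step_arm --series '[{"x": 0,"y": 0,"z": 1,"twist": 0,"jaw": 0.5},{"x": 0,"y": 0,"z": 3,"twist": 0,"jaw": 0.5},{"x": 0,"y": 0,"z": 6,"twist": 0,"jaw": 0.5},{"x": 0,"y": 0,"z": 9,"twist": 0,"jaw": 0.5},{"x": 0,"y": 0,"z": 12,"twist": 0,"jaw": 0.5},{"x": 0,"y": 0,"z": 14,"twist": 0,"jaw": 0.5},{"x": 0,"y": 0,"z": 14,"twist": 0,"jaw": 0.5}]'

```text
clock: 12.2
eef_pos: [0.4777, -0.1733, 0.208]
tool_rot: [0.617, -0.343, -0.602, -0.374]
ft_force: [1.1, 0.3, -3.7]
grip_width: 0.0109
```

```bash
python3 look.py w7
```

```text
tcp [ 477.7 -173.3  208. ] down [ 0.041  0.026 -0.999] jaw ang 119.1 j6 -0.88 w 10.9 t 12.2 F [ 1.1  0.3 -3.7]
foot 1049 ((427.0, 132.3), (111.6, 35.6), -6.9)
foot 1995 ((493.0, -347.2), (99.0, 37.9), 87.2)
foot 714 ((620.8, -177.0), (45.2, 30.8), 16.9)
```

View pics/w7.png

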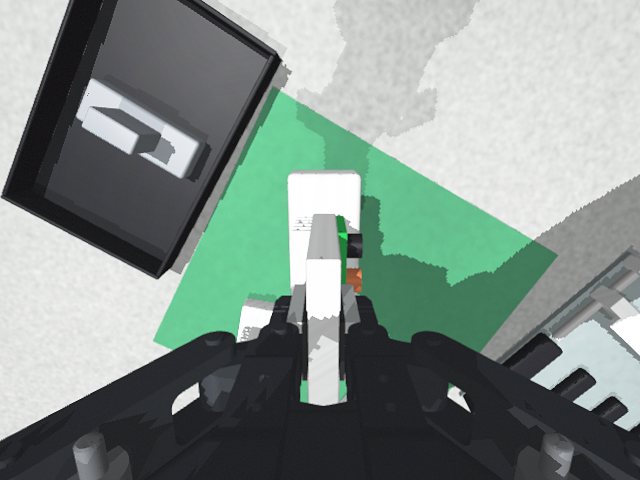

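Held. Carrying to slot y=+90.

>>> step_arm --series '[{"x": 0.5,"y": 3,"z": 0,"twist": -5,"jaw": 0.5},{"x": 1.2,"y": 7,"z": 0,"twist": -10,"jaw": 0.5},{"x": 2,"y": 11,"z": 0,"twist": -15,"jaw": 0.5},{"x": 2.8,"y": 15,"z": 0,"twist": -20,"jaw": 0.5},{"x": 3.6,"y": 19,"z": 0,"twist": -25,"jaw": 0.5},{"x": 4.4,"y": 23,"z": 0,"twist": -30,"jaw": 0.5},{"x": 5.2,"y": 27,"z": 0,"twist": -35,"jaw": 0.5},{"x": 6,"y": 31,"z": 0,"twist": -40.9,"jaw": 0.5},{"x": 6.8,"y": 35,"z": 0,"twist": -40.9,"jaw": 0.5},{"x": 7.5,"y": 38,"z": 0,"twist": -40.9,"jaw": 0.5}]'

```text
clock: 13.08
eef_pos: [0.5499, 0.2102, 0.2016]
tool_rot: [-0.457, 0.538, 0.436, 0.559]
ft_force: [-0.1, -0.8, -3.4]
grip_width: 0.0111
```

>>> step_arm --series '[{"x": 0.8,"y": 3,"z": 0,"twist": 0,"jaw": 0.5},{"x": 1.5,"y": 6,"z": 0,"twist": 0,"jaw": 0.5},{"x": 1.9,"y": 9,"z": 0,"twist": 0,"jaw": 0.5},{"x": 1.9,"y": 11,"z": 0,"twist": 0,"jaw": 0.5},{"x": 1.9,"y": 11,"z": 0,"twist": 0,"jaw": 0.5},{"x": 1.9,"y": 11,"z": 0,"twist": 0,"jaw": 0.5}]'

```text
clock: 13.58
eef_pos: [0.5672, 0.3206, 0.1975]
tool_rot: [-0.457, 0.54, 0.437, 0.556]
ft_force: [-0.1, -0.6, -3.8]
grip_width: 0.0111
```

```bash
cat > rk.py <<'E'
from meas import *
import sys
tool();p,d,K,D,R,t=cam('wrist');save(sys.argv[1]+'.png',p)
c=cloud(d,K,D,R,t); mx=p.max(2).astype(int)
q=c[(mx<75)&(c[...,2]>.016)&(c[...,2]<.025)&(d>0)]
q=q[(q[:,0]>.47)&(q[:,1]>.04)&(q[:,1]<.42)&(q[:,0]<.58)]
O=np.array([.5594,.2278])
a=np.radians(-11.9);ex=np.array([np.cos(a),np.sin(a)]);ey=np.array([-ex[1],ex[0]])
for k in clusters(q,.004): print("wall",len(k),rect(k), "rackY %.1f..%.1f"%tuple(np.percentile((k[:,:2]-O)@ey*1000,[1,99])))
mn=p.min(2)
# held foot: fingers-hanging, white/grey points at tool height
o=bot.get_obs();zt=o["eef_pos"][2]
q=c[(d>0)&(c[...,2]>zt-.052)&(c[...,2]<zt-.030)&(mn>60)]
for k in clusters(q):
  if len(k)>200: print("held foot",len(k),rect(k),"rackY %.1f..%.1f"%tuple(np.percentile((k[:,:2]-O)@ey*1000,[1,99])),"rackX %.1f..%.1f"%tuple(np.percentile((k[:,:2]-O)@ex*1000,[1,99])),"z",np.median(k[:,2]))
e=o["eef_pos"][:2]-O;print("tcp rack x %.1f y %.1f"%(e@ex*1000,e@ey*1000))
E
python3 rk.py w8
```

```text
tcp [567.2 320.6 197.5] down [ 0.036 -0.007 -0.999] jaw ang 78.4 j6 0.73 w 11.1 t 13.5833 F [-0.1 -0.6 -3.8]
wall 3435 ((528.2, 106.8), (110.3, 30.1), -12.0) rackY -138.6..-110.7
wall 1846 ((539.6, 170.8), (85.0, 19.0), -12.4) rackY -68.4..-50.9
wall 1569 ((545.6, 230.4), (72.8, 18.7), -11.3) rackY -8.9..8.8
wall 563 ((550.7, 285.6), (61.2, 12.7), -16.0) rackY 50.2..61.2
wall 738 ((557.9, 363.1), (45.1, 16.9), -4.7) rackY 123.7..138.7
held foot 3899 ((549.7, 324.1), (68.2, 38.2), -11.5) rackY 73.7..110.8 rackX -63.3..-4.2 z 0.15611460500027585
tcp rack x -11.1 y 91.4
```

View pics/w8.png

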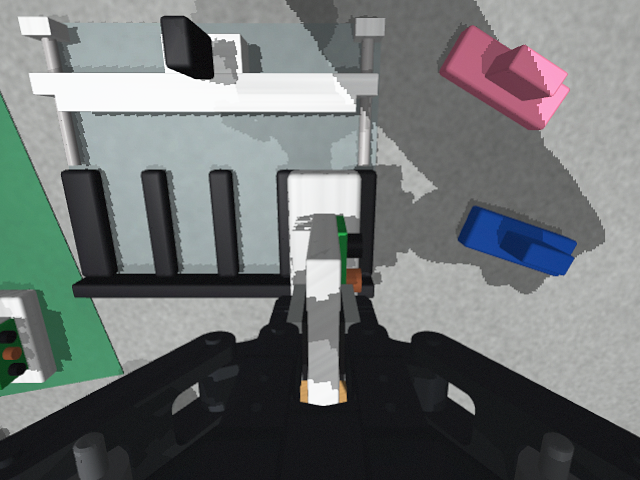

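Rack walls now sit symmetric about my origin. The held foot is 2 mm high in rack y and at x −13, so I correct by (+0.45, −0.28) cm while lowering to just above the walls.

>>> step_arm --series '[{"x": 0.45,"y": -0.28,"z": -2,"twist": -0.2,"jaw": 0.5},{"x": 0.45,"y": -0.28,"z": -5,"twist": -0.2,"jaw": 0.5},{"x": 0.45,"y": -0.28,"z": -7.5,"twist": -0.2,"jaw": 0.5},{"x": 0.45,"y": -0.28,"z": -9.5,"twist": -0.2,"jaw": 0.5},{"x": 0.45,"y": -0.28,"z": -10.5,"twist": -0.2,"jaw": 0.5},{"x": 0.45,"y": -0.28,"z": -10.5,"twist": -0.2,"jaw": 0.5},{"x": 0.45,"y": -0.28,"z": -10.5,"twist": -0.2,"jaw": 0.5}]'

```text
clock: 14.22
eef_pos: [0.5718, 0.3157, 0.0929]
tool_rot: [-0.455, 0.541, 0.435, 0.557]
ft_force: [-0.1, -0.2, -3.1]
grip_width: 0.011
```

```bash
python3 rk.py w9
```

```text
tcp [571.8 315.7  92.9] down [ 0.035 -0.008 -0.999] jaw ang 78.1 j6 0.72 w 11.0 t 14.2167 F [-0.1 -0.2 -3.1]
wall 3369 ((530.2, 361.9), (106.2, 28.9), -11.8) rackY 111.2..138.8
wall 4155 ((539.6, 170.7), (85.7, 20.3), -11.7) rackY -68.8..-50.4
wall 2132 ((544.0, 117.6), (86.2, 18.6), -24.9) rackY -126.9..-109.5
wall 3386 ((545.7, 230.9), (73.2, 18.8), -11.8) rackY -8.5..9.2
wall 2403 ((551.7, 289.2), (60.8, 16.6), -11.5) rackY 50.5..66.2
held foot 367 ((477.8, 472.1), (9.9, 3.4), -27.4) rackY 220.1..224.6 rackX -133.7..-125.7 z 0.049579059009927255
held foot 3882 ((554.2, 319.4), (68.1, 38.1), -11.4) rackY 69.9..107.0 rackX -57.8..1.2 z 0.05156583018443203
tcp rack x -5.2 y 89.5
```

View pics/w9.png

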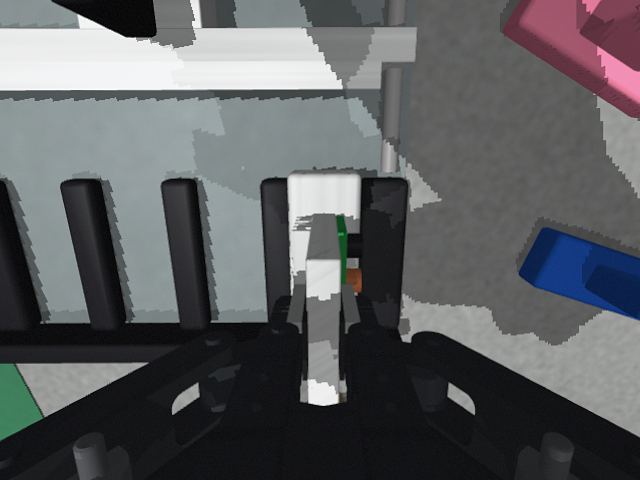

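>>> step_arm --series '[{"x": 0.04,"y": 0.17,"z": 0,"twist": 0,"jaw": 0.5},{"x": 0.04,"y": 0.17,"z": -0.4,"twist": 0,"jaw": 0.5},{"x": 0.04,"y": 0.17,"z": -0.9,"twist": 0,"jaw": 0.5},{"x": 0.04,"y": 0.17,"z": -1.3,"twist": 0,"jaw": 0.5},{"x": 0.04,"y": 0.17,"z": -1.6,"twist": 0,"jaw": 0.5},{"x": 0.04,"y": 0.17,"z": -1.8,"twist": 0,"jaw": 0.5},{"x": 0.04,"y": 0.17,"z": -1.9,"twist": 0,"jaw": 0.5}]'

```text
clock: 14.85
eef_pos: [0.5742, 0.3187, 0.0837]
tool_rot: [-0.456, 0.538, 0.435, 0.56]
ft_force: [-12.7, -7.9, 35.5]
grip_width: 0.011
```

>>> step_arm --series '[{"x": 0,"y": 0,"z": 0.4,"twist": 0,"jaw": 0.5},{"x": 0,"y": 0,"z": 0.7,"twist": 0,"jaw": 0.5},{"x": 0,"y": 0,"z": 0.7,"twist": 0,"jaw": 0.5},{"x": 0,"y": 0,"z": 0.7,"twist": 0,"jaw": 0.5}]'

```text
clock: 15.18
eef_pos: [0.5739, 0.3186, 0.0899]
tool_rot: [-0.456, 0.538, 0.435, 0.56]
ft_force: [-0.9, -0.5, -3.8]
grip_width: 0.0111
```

```bash
python3 rk.py w10
```

```text
tcp [573.9 318.6  89.9] down [ 0.043 -0.004 -0.999] jaw ang 78.1 j6 0.73 w 11.1 t 15.1833 F [-0.9 -0.5 -3.8]
wall 3048 ((532.2, 363.1), (101.7, 25.7), -11.9) rackY 114.3..138.8
wall 4367 ((539.8, 170.9), (85.6, 20.0), -12.0) rackY -68.8..-50.4
wall 3544 ((545.6, 230.8), (73.3, 18.9), -11.8) rackY -8.5..9.2
wall 3009 ((551.9, 290.7), (60.8, 19.5), -11.8) rackY 50.6..69.4
wall 924 ((556.4, 116.0), (56.5, 12.0), -23.9) rackY -119.5..-109.1
held foot 891 ((452.9, 284.5), (199.9, 35.6), 78.4) rackY -63.2..130.1 rackX -132.0..-98.5 z 0.037395745136605034
held foot 303 ((478.5, 471.7), (9.2, 2.8), -28.7) rackY 220.1..223.9 rackX -132.6..-125.5 z 0.04784144289723876
held foot 3867 ((556.8, 322.5), (68.1, 38.0), -11.5) rackY 73.4..110.5 rackX -56.0..3.0 z 0.04816787263962884
tcp rack x -4.8 y 91.6
```

View pics/w10.png

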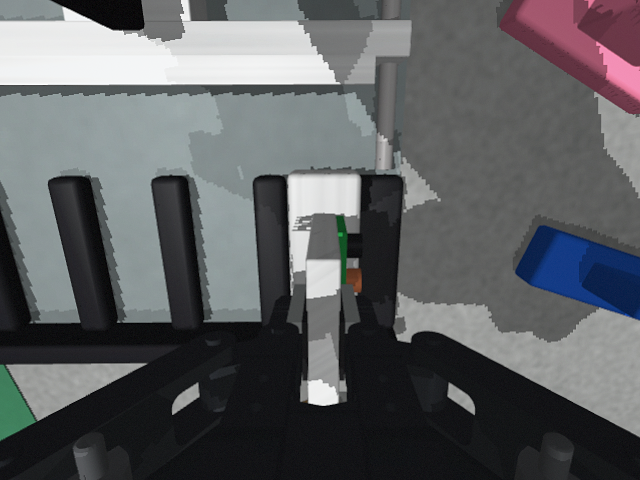

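>>> step_arm --series '[{"x": -0.04,"y": -0.19,"z": 0,"twist": 0,"jaw": 0.5},{"x": -0.04,"y": -0.19,"z": 0,"twist": 0,"jaw": 0.5},{"x": -0.04,"y": -0.19,"z": 0,"twist": 0,"jaw": 0.5}]'

```text
clock: 15.48
eef_pos: [0.5726, 0.316, 0.0878]
tool_rot: [-0.456, 0.54, 0.435, 0.559]
ft_force: [-0.1, 0.4, -3.4]
grip_width: 0.0108
```

```bash
python3 rk.py w11
```

```text
tcp [572.6 316.   87.8] down [ 0.04  -0.006 -0.999] jaw ang 78.1 j6 0.72 w 10.8 t 15.4833 F [-0.1  0.4 -3.4]
wall 3498 ((529.8, 361.7), (106.9, 29.0), -11.2) rackY 111.3..138.7
wall 4395 ((539.8, 171.0), (85.7, 19.9), -11.7) rackY -68.8..-50.4
wall 3576 ((545.8, 231.0), (73.5, 19.0), -12.1) rackY -8.6..9.1
wall 1187 ((553.2, 116.1), (63.5, 12.7), -23.5) rackY -121.2..-109.3
wall 2728 ((551.7, 289.8), (60.9, 17.9), -11.5) rackY 50.5..67.4
held foot 8823 ((452.1, 283.1), (203.4, 36.4), 78.3) rackY -65.1..128.8 rackX -132.6..-98.5 z 0.03653154821349464
held foot 370 ((478.1, 472.0), (9.8, 2.9), -31.1) rackY 220.0..224.4 rackX -133.6..-125.5 z 0.044783927248341224
held foot 3889 ((555.2, 319.8), (68.3, 38.1), -11.5) rackY 70.4..107.5 rackX -56.9..1.8 z 0.0462005204850966
tcp rack x -5.1 y 89.3
```

>>> step_arm --series '[{"x": 0.02,"y": 0.08,"z": 0,"twist": 0,"jaw": 0.5},{"x": 0.02,"y": 0.08,"z": 0,"twist": 0,"jaw": 0.5},{"x": 0.02,"y": 0.08,"z": 0,"twist": 0,"jaw": 0.5}]'

```text
clock: 15.78
eef_pos: [0.573, 0.3171, 0.088]
tool_rot: [-0.456, 0.539, 0.435, 0.559]
ft_force: [-0.2, 0.6, -3.5]
grip_width: 0.0109
```

```bash
python3 rk.py w12 | grep -v wall
```

```text
tcp [573.  317.1  88. ] down [ 0.04  -0.006 -0.999] jaw ang 78.1 j6 0.72 w 10.9 t 15.7833 F [-0.2  0.6 -3.5]
held foot 9387 ((452.3, 283.7), (202.6, 36.3), 78.4) rackY -64.1..129.4 rackX -132.2..-98.3 z 0.0365116832296892
held foot 346 ((478.2, 471.8), (9.5, 2.8), -28.5) rackY 220.0..224.3 rackX -133.4..-125.6 z 0.0458124615200573
held foot 3884 ((555.6, 320.9), (68.0, 38.1), -11.4) rackY 71.6..108.7 rackX -56.7..2.0 z 0.04642377956590292
tcp rack x -5.1 y 90.2
```

>>> step_arm --series '[{"x": 0,"y": 0,"z": -0.3,"twist": -0.3,"jaw": 0.5},{"x": 0,"y": 0,"z": -0.6,"twist": -0.3,"jaw": 0.5},{"x": 0,"y": 0,"z": -0.9,"twist": -0.3,"jaw": 0.5},{"x": 0,"y": 0,"z": -1.1,"twist": -0.3,"jaw": 0.5},{"x": 0,"y": 0,"z": -1.1,"twist": -0.3,"jaw": 0.5}]'

```text
clock: 16.25
eef_pos: [0.5723, 0.3168, 0.076]
tool_rot: [-0.454, 0.541, 0.434, 0.559]
ft_force: [0.3, -0.9, -3.8]
grip_width: 0.011
```

It went in with no force. Seating it.

>>> step_arm --series '[{"x": 0,"y": 0,"z": -0.2,"twist": 0,"jaw": 0.5},{"x": 0,"y": 0,"z": -0.4,"twist": 0,"jaw": 0.5},{"x": 0,"y": 0,"z": -0.6,"twist": 0,"jaw": 0.5},{"x": 0,"y": 0,"z": -0.65,"twist": 0,"jaw": 0.5},{"x": 0,"y": 0,"z": -0.65,"twist": 0,"jaw": 0.5}]'

```text
clock: 16.67
eef_pos: [0.5723, 0.3167, 0.0695]
tool_rot: [-0.454, 0.541, 0.434, 0.559]
ft_force: [0.5, -0.2, -3.6]
grip_width: 0.0112
```

>>> step_arm --series '[{"x": 0,"y": 0,"z": -0.1,"twist": 0,"jaw": 0.5},{"x": 0,"y": 0,"z": -0.2,"twist": 0,"jaw": 0.5},{"x": 0,"y": 0,"z": -0.3,"twist": 0,"jaw": 0.5},{"x": 0,"y": 0,"z": -0.3,"twist": 0,"jaw": 0.5}]'

```text
clock: 17.0
eef_pos: [0.5723, 0.3172, 0.0692]
tool_rot: [-0.455, 0.54, 0.434, 0.56]
ft_force: [-4.1, -1.1, 8.9]
grip_width: 0.0111
```

Floor contact at 69.2, as predicted (63.4+6). Releasing with a small opening.

>>> step_arm --series '[{"x": 0,"y": 0,"z": 0,"twist": 0,"jaw": 1.6},{"x": 0,"y": 0,"z": 0,"twist": 0,"jaw": 2.6},{"x": 0,"y": 0,"z": 0,"twist": 0,"jaw": 2.6},{"x": 0,"y": 0,"z": 0.5,"twist": 0,"jaw": 2.6},{"x": 0,"y": 0,"z": 2,"twist": 0,"jaw": 2.6},{"x": 0,"y": 0,"z": 5,"twist": 0,"jaw": 2.6},{"x": 0,"y": 0,"z": 9,"twist": 0,"jaw": 5},{"x": 0,"y": 0,"z": 13,"twist": 0,"jaw": 5},{"x": 0,"y": -2,"z": 16,"twist": 0,"jaw": 5},{"x": 0,"y": -6,"z": 17,"twist": 0,"jaw": 5}]'

```text
clock: 17.83
eef_pos: [0.5746, 0.2614, 0.2455]
tool_rot: [-0.457, 0.535, 0.435, 0.563]
ft_force: [1.7, -0.9, 0.1]
grip_width: 0.0504
```

```bash
python3 rk.py w13|head -1; python3 look.py w13b
```

```text
tcp [574.6 261.4 245.5] down [ 0.05   0.001 -0.999] jaw ang 78.2 j6 0.64 w 50.4 t 17.8333 F [ 1.7 -0.9  0.1]
tcp [575.1 251.4 246.3] down [ 0.05  -0.007 -0.999] jaw ang 77.6 j6 0.64 w 50.1 t 17.8833 F [-1.  -4.  -0.4]
plate 91 ((425.5, 248.7), (27.7, 6.4), -12.4)
plate 1325 ((570.8, 317.5), (60.0, 12.2), -12.4)
plate 1198 ((633.7, -13.7), (60.7, 13.8), -11.7)
foot 301 ((388.8, 128.6), (35.0, 18.7), -19.9)
foot 636 ((504.9, 108.0), (162.4, 24.1), -15.6)
foot 486 ((504.3, 369.6), (55.5, 9.5), -9.4)
foot 1453 ((633.3, -14.0), (101.0, 38.0), -11.3)
foot 659 ((669.9, -156.3), (50.9, 38.4), 16.3)
```

View pics/w13b.png

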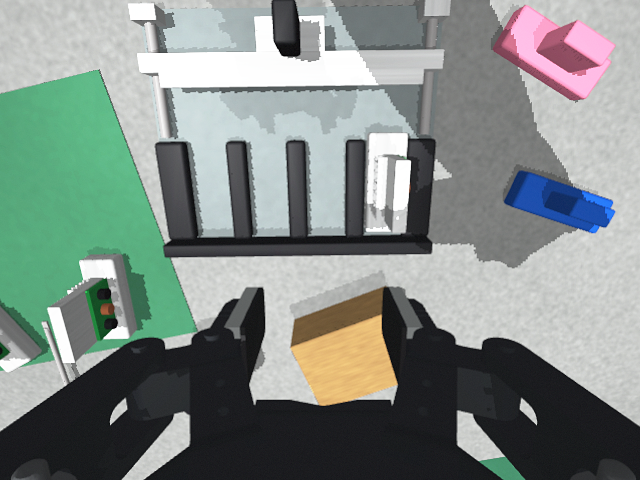

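Module A sits at rack (−7, 90), upright. Next is module B at (633.5,−13.9), yaw −11.4°.

>>> step_arm --series '[{"x": 1,"y": -3,"z": 0,"twist": 0,"jaw": 5},{"x": 2,"y": -7,"z": 0,"twist": 1,"jaw": 5},{"x": 3,"y": -11,"z": 0,"twist": 1,"jaw": 5},{"x": 4,"y": -15,"z": 0,"twist": 1,"jaw": 5},{"x": 5,"y": -19,"z": 0,"twist": 1,"jaw": 5},{"x": 5.8,"y": -23,"z": -2,"twist": 1,"jaw": 5},{"x": 5.8,"y": -26,"z": -6,"twist": 1,"jaw": 5},{"x": 5.8,"y": -26.5,"z": -10,"twist": 1,"jaw": 5},{"x": 5.8,"y": -26.5,"z": -10,"twist": 1,"jaw": 5},{"x": 5.8,"y": -26.5,"z": -10,"twist": 1,"jaw": 5}]'

```text
clock: 18.77
eef_pos: [0.629, -0.0121, 0.1394]
tool_rot: [-0.456, 0.538, 0.438, 0.557]
ft_force: [0.3, 0.1, -0.2]
grip_width: 0.05
```

```bash
python3 look.py w14
```

```text
tcp [629.  -12.1 139.4] down [ 0.037 -0.004 -0.999] jaw ang 78.5 j6 0.18 w 50.0 t 18.7667 F [ 0.3  0.1 -0.2]
plate 2128 ((633.6, -14.1), (60.3, 11.7), -11.3)
plate 2400 ((641.0, -166.0), (47.6, 14.6), 17.2)
foot 2127 ((632.9, -13.9), (98.7, 37.9), -10.9)
foot 3461 ((646.1, -163.6), (99.7, 38.0), 17.4)
foot 444 ((715.2, 83.4), (41.7, 9.3), -89.8)
```

View pics/w14.png

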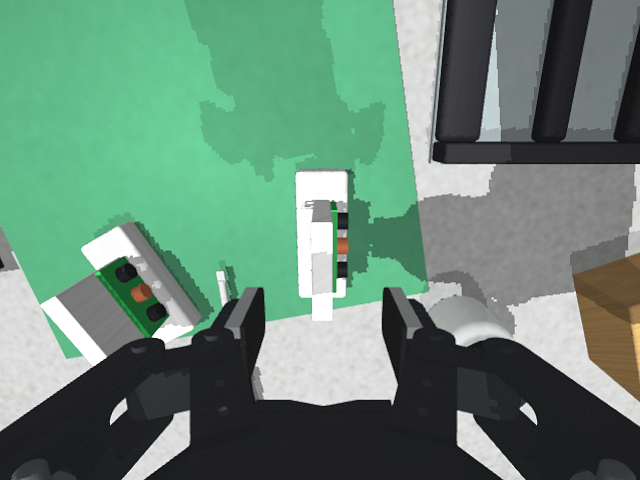

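>>> step_arm --series '[{"x": 0.4,"y": -0.18,"z": -3,"twist": 0.3,"jaw": 5},{"x": 0.4,"y": -0.18,"z": -6,"twist": 0.3,"jaw": 4},{"x": 0.4,"y": -0.18,"z": -7.2,"twist": 0.3,"jaw": 3},{"x": 0.4,"y": -0.18,"z": -7.8,"twist": 0.3,"jaw": 2.4},{"x": 0.4,"y": -0.18,"z": -7.8,"twist": 0.3,"jaw": 2},{"x": 0.4,"y": -0.18,"z": -7.8,"twist": 0.3,"jaw": 0.5},{"x": 0.4,"y": -0.18,"z": -7.8,"twist": 0.3,"jaw": 0.5},{"x": 0.4,"y": -0.18,"z": -7.8,"twist": 0.3,"jaw": 0.5},{"x": 0.4,"y": -0.18,"z": -7.8,"twist": 0.3,"jaw": 0.5},{"x": 0.4,"y": -0.18,"z": -7.8,"twist": 0.3,"jaw": 0.5}]'

```text
clock: 19.65
eef_pos: [0.6366, -0.0125, 0.0665]
tool_rot: [-0.46, 0.534, 0.438, 0.558]
ft_force: [0.4, 1.2, 3.6]
grip_width: 0.011
```

>>> step_arm --series '[{"x": 0,"y": 0,"z": 1,"twist": 0,"jaw": 0.5},{"x": 0,"y": 0,"z": 3,"twist": 0,"jaw": 0.5},{"x": 0,"y": 0,"z": 6,"twist": 0,"jaw": 0.5},{"x": 0,"y": 0,"z": 9,"twist": 0,"jaw": 0.5},{"x": 0,"y": 0,"z": 12,"twist": 0,"jaw": 0.5},{"x": 0,"y": 0,"z": 14,"twist": 0,"jaw": 0.5},{"x": 0,"y": 0,"z": 14,"twist": 0,"jaw": 0.5}]'

```text
clock: 20.23
eef_pos: [0.6393, -0.0129, 0.2131]
tool_rot: [-0.462, 0.531, 0.435, 0.561]
ft_force: [0.4, 0.5, -2.4]
grip_width: 0.0107
```

```bash
python3 look.py w15
```

```text
tcp [639.3 -12.9 213.1] down [ 0.057 -0.003 -0.998] jaw ang 78.8 j6 0.18 w 10.7 t 20.2333 F [ 0.4  0.5 -2.4]
plate 1593 ((646.2, -164.3), (59.5, 13.7), 17.3)
foot 2247 ((646.2, -164.0), (99.6, 38.2), 17.0)
foot 415 ((683.1, -105.7), (75.0, 6.2), -8.1)
```

View pics/w15.png

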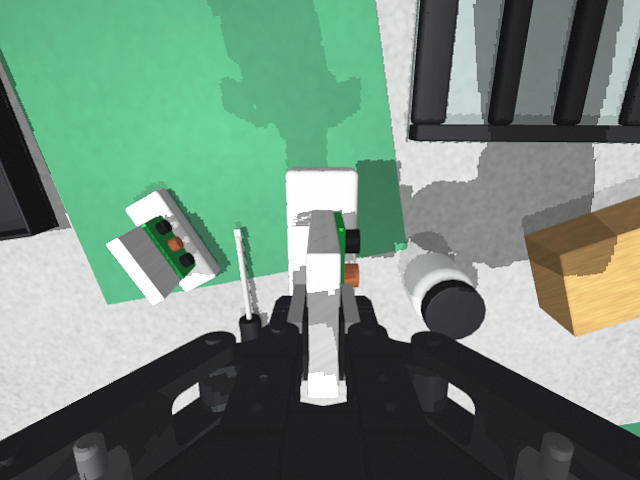

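Module B is held. Carrying to slot y=+30.

>>> step_arm --series '[{"x": -1,"y": 3,"z": 0,"twist": -0.6,"jaw": 0.5},{"x": -2,"y": 7,"z": 0,"twist": -0.6,"jaw": 0.5},{"x": -3.2,"y": 11,"z": 0,"twist": -0.6,"jaw": 0.5},{"x": -4.4,"y": 15,"z": 0,"twist": -0.6,"jaw": 0.5},{"x": -5.6,"y": 19,"z": 0,"twist": -0.6,"jaw": 0.5},{"x": -6.8,"y": 23,"z": 0,"twist": -0.6,"jaw": 0.5},{"x": -7.9,"y": 26,"z": 0,"twist": -0.6,"jaw": 0.5},{"x": -7.9,"y": 27,"z": 0,"twist": -0.6,"jaw": 0.5},{"x": -7.9,"y": 27,"z": 0,"twist": -0.6,"jaw": 0.5},{"x": -7.9,"y": 27,"z": 0,"twist": -0.6,"jaw": 0.5}]'

```text
clock: 21.12
eef_pos: [0.5581, 0.2569, 0.2075]
tool_rot: [-0.459, 0.536, 0.434, 0.56]
ft_force: [1.5, -1.0, -3.2]
grip_width: 0.0108
```

```bash
python3 rk.py w16
```

```text
tcp [558.1 256.9 207.5] down [ 0.049 -0.006 -0.999] jaw ang 78.3 j6 0.65 w 10.8 t 21.1167 F [ 1.5 -1.  -3.2]
wall 2994 ((533.4, 105.8), (99.0, 28.9), -12.0) rackY -138.4..-111.1
wall 1644 ((539.4, 170.5), (84.6, 18.7), -11.7) rackY -69.0..-51.3
wall 293 ((542.7, 223.4), (73.3, 17.3), -24.4) rackY -9.9..7.3
wall 658 ((550.8, 295.3), (58.8, 17.9), -2.0) rackY 52.4..69.4
wall 1309 ((557.7, 355.1), (46.6, 29.0), -10.7) rackY 111.4..137.8
held foot 3881 ((541.1, 259.1), (70.6, 38.4), -12.0) rackY 8.4..45.5 rackX -59.5..4.8 z 0.1624675978138489
tcp rack x -6.6 y 27.5
```

>>> step_arm --series '[{"x": 0.25,"y": 0.22,"z": -2,"twist": 0,"jaw": 0.5},{"x": 0.25,"y": 0.22,"z": -5,"twist": 0,"jaw": 0.5},{"x": 0.25,"y": 0.22,"z": -8,"twist": 0,"jaw": 0.5},{"x": 0.25,"y": 0.22,"z": -10,"twist": 0,"jaw": 0.5},{"x": 0.25,"y": 0.22,"z": -11.2,"twist": 0,"jaw": 0.5},{"x": 0.25,"y": 0.22,"z": -11.2,"twist": 0,"jaw": 0.5},{"x": 0.25,"y": 0.22,"z": -11.2,"twist": 0,"jaw": 0.5},{"x": 0.25,"y": 0.22,"z": -11.2,"twist": 0,"jaw": 0.5}]'

```text
clock: 21.83
eef_pos: [0.5623, 0.2573, 0.0969]
tool_rot: [-0.458, 0.536, 0.432, 0.562]
ft_force: [0.3, 0.4, -3.5]
grip_width: 0.0109
```

```bash
python3 rk.py w17
```

```text
tcp [562.3 257.3  96.9] down [ 0.052 -0.006 -0.999] jaw ang 78.1 j6 0.65 w 10.9 t 21.8333 F [ 0.3  0.4 -3.5]
wall 6988 ((526.4, 106.8), (113.8, 30.8), -11.7) rackY -138.7..-110.5
wall 2248 ((532.7, 360.6), (92.1, 27.7), -10.2) rackY 111.9..138.1
wall 3834 ((539.4, 170.9), (85.0, 18.8), -12.0) rackY -68.5..-50.8
wall 2759 ((545.3, 229.1), (73.2, 16.4), -11.8) rackY -9.4..6.0
wall 2614 ((551.8, 290.9), (60.7, 19.0), -12.0) rackY 50.9..69.2
held foot 3874 ((545.3, 259.7), (70.6, 38.1), -12.1) rackY 9.8..46.9 rackX -55.5..8.9 z 0.05181064527729605
held foot 3009 ((567.2, 308.9), (62.3, 23.4), -27.6) rackY 76.1..93.7 rackX -37.3..21.1 z 0.058648135631512915
tcp rack x -3.1 y 30.0
```

View pics/w17.png

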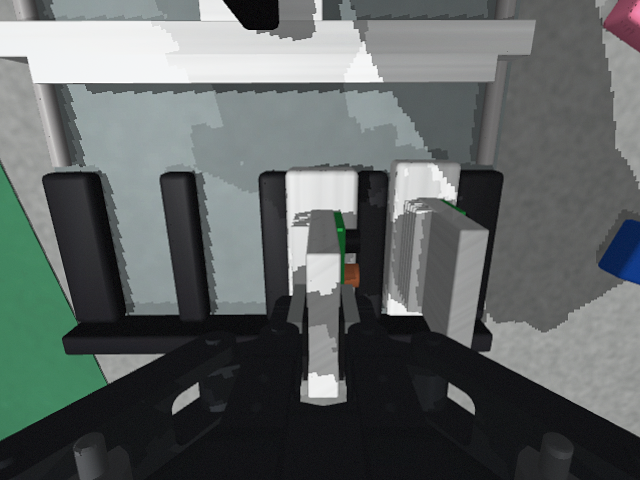

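>>> step_arm --series '[{"x": 0,"y": 0.14,"z": -0.2,"twist": 0,"jaw": 0.5},{"x": 0,"y": 0.14,"z": -0.4,"twist": 0,"jaw": 0.5},{"x": 0,"y": 0.14,"z": -0.4,"twist": 0,"jaw": 0.5},{"x": 0,"y": 0.14,"z": -0.4,"twist": 0,"jaw": 0.5}]'

```text
clock: 22.22
eef_pos: [0.5626, 0.2593, 0.0938]
tool_rot: [-0.459, 0.535, 0.432, 0.562]
ft_force: [-0.7, -0.8, -2.6]
grip_width: 0.0108
```

```bash
python3 rk.py w18
```

```text
tcp [562.6 259.3  93.8] down [ 0.053 -0.005 -0.999] jaw ang 78.1 j6 0.65 w 10.8 t 22.2167 F [-0.7 -0.8 -2.6]
wall 7221 ((526.2, 107.2), (114.7, 30.2), -11.7) rackY -138.7..-110.5
wall 2340 ((533.1, 360.8), (91.4, 27.4), -10.6) rackY 111.8..138.2
wall 3953 ((539.4, 170.8), (84.9, 18.8), -11.6) rackY -68.6..-50.9
wall 3252 ((545.8, 230.3), (73.5, 18.9), -11.6) rackY -9.4..8.3
wall 2401 ((552.0, 292.5), (60.3, 19.0), -12.0) rackY 52.5..69.2
held foot 3862 ((545.7, 261.8), (70.6, 38.2), -11.8) rackY 11.8..48.9 rackX -55.6..8.6 z 0.04867605079422374
held foot 2851 ((570.0, 315.5), (59.7, 24.2), -12.7) rackY 76.1..93.9 rackX -37.3..21.0 z 0.05845492950418273
tcp rack x -3.4 y 31.5
```

>>> step_arm --series '[{"x": 0,"y": -0.04,"z": -0.4,"twist": 0,"jaw": 0.5},{"x": 0,"y": -0.04,"z": -0.8,"twist": 0,"jaw": 0.5},{"x": 0,"y": -0.04,"z": -1.2,"twist": 0,"jaw": 0.5},{"x": 0,"y": -0.04,"z": -1.5,"twist": 0,"jaw": 0.5},{"x": 0,"y": -0.04,"z": -1.5,"twist": 0,"jaw": 0.5}]'

```text
clock: 22.68
eef_pos: [0.5617, 0.2586, 0.0773]
tool_rot: [-0.458, 0.536, 0.433, 0.561]
ft_force: [-1.0, -0.3, -3.1]
grip_width: 0.0107
```

Inside freely. Seating.

>>> step_arm --series '[{"x": 0,"y": 0,"z": -0.2,"twist": 0,"jaw": 0.5},{"x": 0,"y": 0,"z": -0.4,"twist": 0,"jaw": 0.5},{"x": 0,"y": 0,"z": -0.6,"twist": 0,"jaw": 0.5},{"x": 0,"y": 0,"z": -0.7,"twist": 0,"jaw": 0.5},{"x": 0,"y": 0,"z": -0.7,"twist": 0,"jaw": 0.5}]'

```text
clock: 23.1
eef_pos: [0.562, 0.2584, 0.0725]
tool_rot: [-0.459, 0.536, 0.432, 0.562]
ft_force: [-4.1, -1.9, 8.0]
grip_width: 0.0107
```

Contact at 72.5 (66.5+6), so it is seated. Releasing.

>>> step_arm --series '[{"x": 0,"y": 0,"z": 0,"twist": 0,"jaw": 1.6},{"x": 0,"y": 0,"z": 0,"twist": 0,"jaw": 2.6},{"x": 0,"y": 0,"z": 0,"twist": 0,"jaw": 2.6},{"x": 0,"y": 0,"z": 0.5,"twist": 0,"jaw": 2.6},{"x": 0,"y": 0,"z": 2,"twist": 0,"jaw": 2.6},{"x": 0,"y": 0,"z": 5,"twist": 0,"jaw": 2.6},{"x": 0,"y": 0,"z": 9,"twist": 0,"jaw": 5},{"x": 0,"y": 0,"z": 13,"twist": 0,"jaw": 5},{"x": 0,"y": -3,"z": 16,"twist": 7,"jaw": 5},{"x": 0,"y": -7,"z": 17,"twist": 14,"jaw": 5}]'

```text
clock: 23.93
eef_pos: [0.5645, 0.193, 0.2485]
tool_rot: [0.524, -0.47, -0.498, -0.507]
ft_force: [1.7, -0.4, 0.9]
grip_width: 0.0502
```

```bash
python3 look.py w19
```

```text
tcp [564.5 193.  248.5] down [ 0.062  0.012 -0.998] jaw ang 92.5 j6 0.29 w 50.2 t 23.9333 F [ 1.7 -0.4  0.9]
plate 1314 ((559.3, 258.4), (59.9, 12.7), -11.7)
plate 1477 ((570.6, 317.2), (59.6, 13.3), -11.8)
foot 739 ((504.3, 103.9), (163.1, 19.5), -17.0)
foot 446 ((504.6, 369.6), (55.9, 9.2), -12.7)
foot 714 ((564.1, 283.1), (108.5, 100.0), 78.8)
foot 789 ((666.4, -143.2), (72.3, 32.0), -12.5)
```

View pics/w19.png

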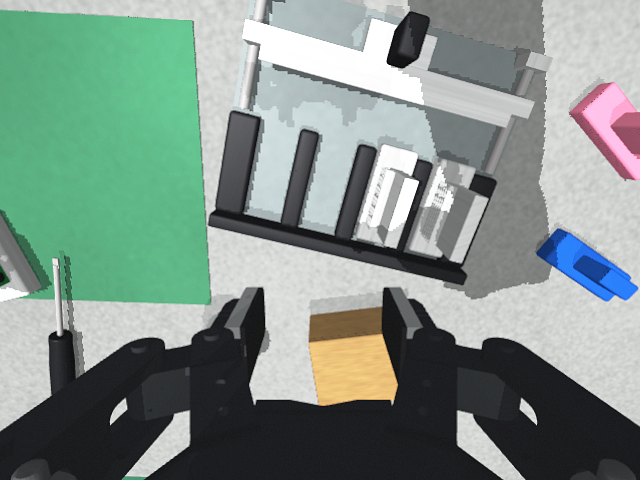

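Modules A and B are upright in their slots. Now module C near (646,−164), yaw 17°, in case it has been knocked.

>>> step_arm --series '[{"x": 0.5,"y": -3,"z": 0,"twist": 3,"jaw": 5},{"x": 1.5,"y": -7,"z": 0,"twist": 7,"jaw": 5},{"x": 2.5,"y": -11,"z": 0,"twist": 11,"jaw": 5},{"x": 3.5,"y": -15,"z": 0,"twist": 14.7,"jaw": 5},{"x": 4.5,"y": -19,"z": 0,"twist": 14.7,"jaw": 5},{"x": 5.5,"y": -23,"z": 0,"twist": 14.7,"jaw": 5},{"x": 6.5,"y": -27,"z": 0,"twist": 14.7,"jaw": 5},{"x": 7.5,"y": -31,"z": 0,"twist": 14.7,"jaw": 5},{"x": 7.5,"y": -34,"z": 0,"twist": 14.7,"jaw": 5},{"x": 7.5,"y": -34.5,"z": 0,"twist": 14.7,"jaw": 5}]'

```text
clock: 24.82
eef_pos: [0.6394, -0.1672, 0.2478]
tool_rot: [0.579, -0.405, -0.554, -0.44]
ft_force: [-0.7, 1.0, 0.5]
grip_width: 0.0499
```

```bash
python3 look.py w20
```

```text
tcp [ 639.4 -167.2  247.8] down [ 0.058  0.018 -0.998] jaw ang 106.6 j6 -0.56 w 49.9 t 24.8167 F [-0.7  1.   0.5]
plate 961 ((646.2, -164.5), (59.9, 11.5), 17.0)
foot 405 ((511.1, -322.1), (54.7, 16.4), -73.6)
foot 1196 ((646.3, -164.5), (100.0, 37.4), 17.0)
foot 307 ((682.9, -105.5), (74.7, 6.4), -8.3)
```

View pics/w20.png

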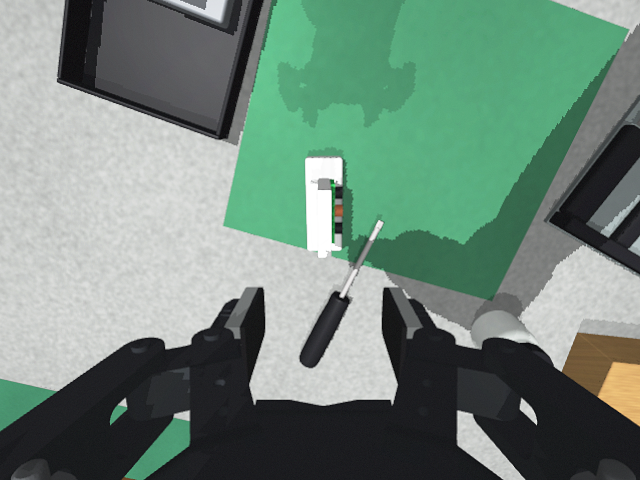

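>>> step_arm --series '[{"x": 0.7,"y": 0.27,"z": -3,"twist": 0.4,"jaw": 5},{"x": 0.7,"y": 0.27,"z": -7,"twist": 0.4,"jaw": 5},{"x": 0.7,"y": 0.27,"z": -11,"twist": 0.4,"jaw": 5},{"x": 0.7,"y": 0.27,"z": -13,"twist": 0.4,"jaw": 5},{"x": 0.7,"y": 0.27,"z": -13,"twist": 0.4,"jaw": 5},{"x": 0.7,"y": 0.27,"z": -13,"twist": 0.4,"jaw": 5}]'

```text
clock: 25.37
eef_pos: [0.6453, -0.1613, 0.1168]
tool_rot: [0.58, -0.402, -0.558, -0.437]
ft_force: [0.7, 0.8, 0.3]
grip_width: 0.0497
```

```bash
python3 look.py w21
```

```text
tcp [ 645.3 -161.3  116.8] down [ 0.054  0.021 -0.998] jaw ang 107.2 j6 -0.56 w 49.7 t 25.3667 F [0.7 0.8 0.3]
plate 2733 ((646.6, -164.3), (60.6, 12.2), 16.8)
foot 2498 ((646.1, -164.7), (99.3, 37.9), 17.6)
foot 571 ((683.2, -105.5), (74.7, 6.2), -8.2)
```

View pics/w21.png

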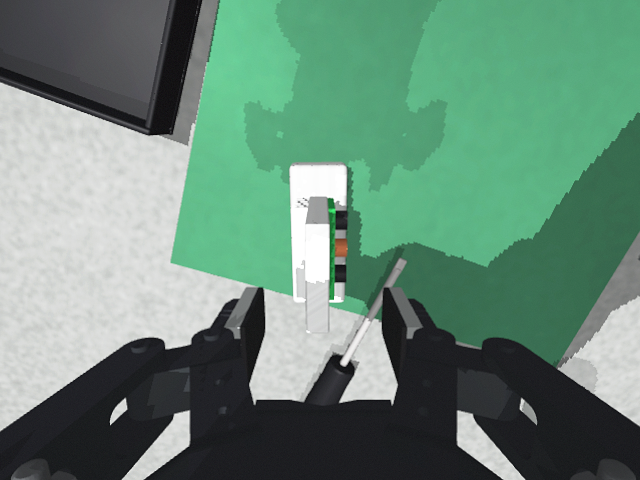

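>>> step_arm --series '[{"x": 0.15,"y": -0.28,"z": -2,"twist": 0,"jaw": 4.5},{"x": 0.15,"y": -0.28,"z": -4,"twist": 0,"jaw": 3.5},{"x": 0.15,"y": -0.28,"z": -5.2,"twist": 0,"jaw": 3},{"x": 0.15,"y": -0.28,"z": -5.5,"twist": 0,"jaw": 2.4},{"x": 0.15,"y": -0.28,"z": -5.5,"twist": 0,"jaw": 2},{"x": 0.15,"y": -0.28,"z": -5.5,"twist": 0,"jaw": 0.5},{"x": 0.15,"y": -0.28,"z": -5.5,"twist": 0,"jaw": 0.5},{"x": 0.15,"y": -0.28,"z": -5.5,"twist": 0,"jaw": 0.5},{"x": 0.15,"y": -0.28,"z": -5.5,"twist": 0,"jaw": 0.5},{"x": 0.15,"y": -0.28,"z": -5.5,"twist": 0,"jaw": 0.5}]'

```text
clock: 26.25
eef_pos: [0.6501, -0.1649, 0.0666]
tool_rot: [0.583, -0.401, -0.555, -0.438]
ft_force: [-0.5, 1.1, 6.0]
grip_width: 0.0109
```

>>> step_arm --series '[{"x": 0,"y": 0,"z": 1,"twist": 0,"jaw": 0.5},{"x": 0,"y": 0,"z": 3,"twist": 0,"jaw": 0.5},{"x": 0,"y": 0,"z": 6,"twist": 0,"jaw": 0.5},{"x": 0,"y": 0,"z": 9,"twist": 0,"jaw": 0.5},{"x": 0,"y": 0,"z": 12,"twist": 0,"jaw": 0.5},{"x": 0,"y": 0,"z": 14,"twist": 0,"jaw": 0.5},{"x": 0,"y": 0,"z": 14,"twist": 0,"jaw": 0.5}]'

```text
clock: 26.83
eef_pos: [0.6526, -0.1657, 0.2131]
tool_rot: [0.586, -0.399, -0.551, -0.44]
ft_force: [0.9, -0.8, -1.7]
grip_width: 0.0109
```

```bash
python3 look.py w22
```

```text
tcp [ 652.6 -165.7  213.1] down [ 0.073  0.017 -0.997] jaw ang 107.2 j6 -0.56 w 10.9 t 26.8333 F [ 0.9 -0.8 -1.7]
```

View pics/w22.png

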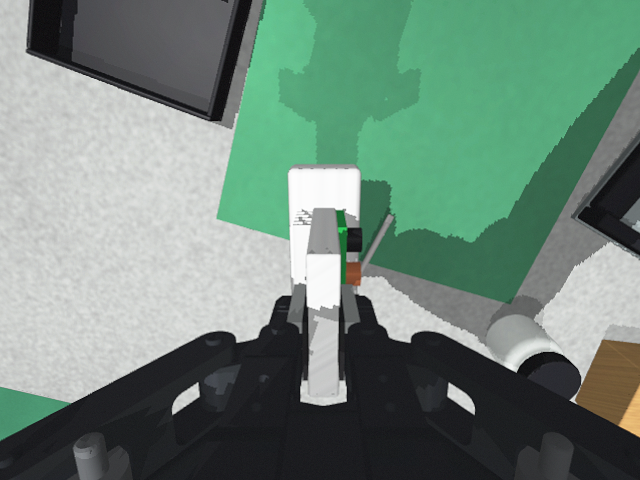

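Held. Carrying to slot y=−90.

>>> step_arm --series '[{"x": -1.2,"y": 3,"z": 0,"twist": -4,"jaw": 0.5},{"x": -2.6,"y": 6.5,"z": 0,"twist": -8,"jaw": 0.5},{"x": -4,"y": 10,"z": 0,"twist": -13,"jaw": 0.5},{"x": -5.4,"y": 14,"z": 0,"twist": -18,"jaw": 0.5},{"x": -6.8,"y": 18,"z": 0,"twist": -23,"jaw": 0.5},{"x": -8.2,"y": 22,"z": 0,"twist": -28,"jaw": 0.5},{"x": -9.6,"y": 26,"z": 0,"twist": -29,"jaw": 0.5},{"x": -11,"y": 29,"z": 0,"twist": -29,"jaw": 0.5},{"x": -11.7,"y": 30.7,"z": 0,"twist": -29,"jaw": 0.5},{"x": -11.7,"y": 30.7,"z": 0,"twist": -29,"jaw": 0.5}]'

```text
clock: 27.72
eef_pos: [0.5309, 0.145, 0.2069]
tool_rot: [-0.466, 0.534, 0.428, 0.561]
ft_force: [0.7, -0.1, -3.9]
grip_width: 0.0108
```

>>> step_arm --series '[{"x": 0,"y": 0,"z": -3,"twist": 0,"jaw": 0.5},{"x": 0,"y": 0,"z": -6,"twist": 0,"jaw": 0.5},{"x": 0,"y": 0,"z": -9,"twist": 0,"jaw": 0.5},{"x": 0,"y": 0,"z": -10,"twist": 0,"jaw": 0.5},{"x": 0,"y": 0,"z": -10,"twist": 0,"jaw": 0.5},{"x": 0,"y": 0,"z": -10,"twist": 0,"jaw": 0.5}]'

```text
clock: 28.22
eef_pos: [0.5305, 0.1443, 0.1061]
tool_rot: [-0.466, 0.535, 0.428, 0.56]
ft_force: [0.7, 0.1, -2.0]
grip_width: 0.0109
```

```bash
python3 rk.py w23
```

```text
tcp [530.5 144.3 106.1] down [ 0.06  -0.018 -0.998] jaw ang 78.5 j6 0.49 w 10.9 t 28.2167 F [ 0.7  0.1 -2. ]
wall 5374 ((533.1, 105.0), (99.5, 28.6), -11.7) rackY -139.4..-111.7
wall 2189 ((538.9, 173.0), (82.4, 14.2), -11.6) rackY -64.8..-51.1
wall 3073 ((545.7, 229.8), (73.0, 19.5), -11.3) rackY -10.2..8.0
wall 896 ((535.4, 294.4), (27.4, 18.0), -6.7) rackY 52.2..68.0
held foot 3882 ((513.6, 147.7), (72.1, 38.5), -11.1) rackY -106.6..-69.5 rackX -64.1..-3.2 z 0.06134139963405906
held foot 4111 ((556.4, 249.4), (61.4, 18.5), -21.5) rackY 15.7..33.0 rackX -36.2..22.8 z 0.0623998740170358
held foot 2690 ((569.6, 307.7), (59.5, 11.7), -12.4) rackY 75.1..84.9 rackX -35.4..22.1 z 0.059068389350962806
tcp rack x -9.9 y -86.9
```

View pics/w23.png

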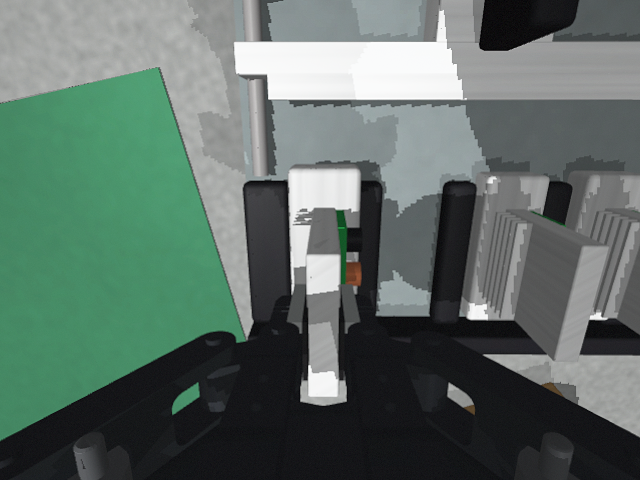

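>>> step_arm --series '[{"x": 0.4,"y": -0.2,"z": -0.5,"twist": -0.5,"jaw": 0.5},{"x": 0.63,"y": -0.39,"z": -1,"twist": -0.5,"jaw": 0.5},{"x": 0.63,"y": -0.39,"z": -1,"twist": -0.5,"jaw": 0.5},{"x": 0.63,"y": -0.39,"z": -1,"twist": -0.5,"jaw": 0.5}]'

```text
clock: 28.6
eef_pos: [0.5385, 0.1407, 0.098]
tool_rot: [-0.464, 0.536, 0.425, 0.563]
ft_force: [-1.2, -0.4, -2.4]
grip_width: 0.0108
```

```bash
python3 rk.py w24
```

```text
tcp [538.5 140.7  98. ] down [ 0.064 -0.018 -0.998] jaw ang 77.9 j6 0.48 w 10.8 t 28.6 F [-1.2 -0.4 -2.4]
wall 5843 ((533.2, 104.6), (99.8, 28.0), -12.0) rackY -139.3..-112.5
wall 3042 ((539.3, 171.8), (83.8, 16.9), -12.0) rackY -67.2..-51.1
wall 3432 ((545.7, 229.6), (73.2, 19.2), -11.6) rackY -10.2..8.0
wall 927 ((535.1, 295.3), (26.0, 18.7), -10.6) rackY 52.5..68.1
held foot 3895 ((522.0, 144.1), (72.4, 38.1), -11.7) rackY -108.3..-71.1 rackX -55.4..5.4 z 0.05305838516367611
held foot 4347 ((556.4, 249.0), (61.8, 19.4), -21.8) rackY 15.5..32.3 rackX -36.2..22.5 z 0.058529261771946214
held foot 1569 ((569.1, 305.0), (59.6, 9.6), -7.3) rackY 74.9..83.7 rackX -34.8..21.8 z 0.054065174287941616
tcp rack x -2.7 y -89.5
```

>>> step_arm --series '[{"x": -0.05,"y": -0.1,"z": -0.3,"twist": 0,"jaw": 0.5},{"x": -0.05,"y": -0.1,"z": -0.3,"twist": 0,"jaw": 0.5},{"x": -0.05,"y": -0.1,"z": -0.3,"twist": 0,"jaw": 0.5}]'

```text
clock: 28.9
eef_pos: [0.5376, 0.1397, 0.0949]
tool_rot: [-0.464, 0.536, 0.425, 0.563]
ft_force: [0.5, 0.0, -3.9]
grip_width: 0.0109
```

```bash
python3 rk.py w25; python3 -c "
import cv2
p=cv2.imread('pics/w25.png');cv2.imwrite('pics/w25c.png',cv2.resize(p[120:330,220:420],None,fx=2.8,fy=2.8))"
```

```text
tcp [537.6 139.7  94.9] down [ 0.064 -0.018 -0.998] jaw ang 77.9 j6 0.48 w 10.9 t 28.9 F [ 0.5  0.  -3.9]
wall 5729 ((527.4, 105.5), (111.0, 27.1), -11.7) rackY -139.3..-113.3
wall 3364 ((538.7, 171.2), (83.3, 18.4), -11.7) rackY -68.5..-51.0
wall 3512 ((545.7, 229.8), (72.9, 19.5), -11.6) rackY -10.3..8.1
wall 950 ((535.8, 295.0), (28.6, 18.3), -3.1) rackY 52.4..67.9
held foot 3893 ((521.0, 143.2), (72.3, 38.1), -11.6) rackY -109.4..-72.2 rackX -56.1..4.8 z 0.05004951273259281
held foot 4285 ((556.4, 249.2), (61.6, 19.1), -21.5) rackY 15.4..32.5 rackX -36.2..22.6 z 0.0582905687178126
held foot 831 ((568.7, 304.4), (58.7, 7.7), -8.2) rackY 74.7..81.2 rackX -35.0..22.0 z 0.05352539951918483
tcp rack x -3.1 y -90.6
```

View pics/w25c.png

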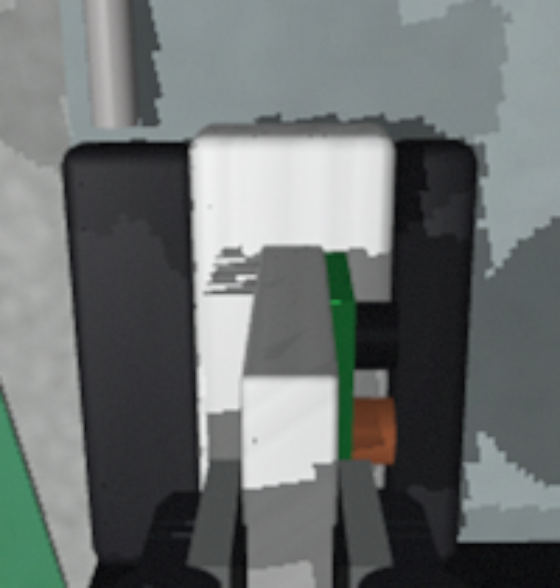

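Foot centre is at −90.8 against −90.9 for the slot. Going down.

>>> step_arm --series '[{"x": 0,"y": 0,"z": -0.4,"twist": 0,"jaw": 0.5},{"x": 0,"y": 0,"z": -0.8,"twist": 0,"jaw": 0.5},{"x": 0,"y": 0,"z": -1.2,"twist": 0,"jaw": 0.5},{"x": 0,"y": 0,"z": -1.6,"twist": 0,"jaw": 0.5},{"x": 0,"y": 0,"z": -1.6,"twist": 0,"jaw": 0.5}]'

```text
clock: 29.37
eef_pos: [0.5368, 0.1396, 0.0776]
tool_rot: [-0.463, 0.537, 0.426, 0.562]
ft_force: [-0.5, 0.6, -2.6]
grip_width: 0.0107
```

>>> step_arm --series '[{"x": 0,"y": 0,"z": -0.2,"twist": 0,"jaw": 0.5},{"x": 0,"y": 0,"z": -0.4,"twist": 0,"jaw": 0.5},{"x": 0,"y": 0,"z": -0.6,"twist": 0,"jaw": 0.5},{"x": 0,"y": 0,"z": -0.7,"twist": 0,"jaw": 0.5},{"x": 0,"y": 0,"z": -0.7,"twist": 0,"jaw": 0.5}]'

```text
clock: 29.78
eef_pos: [0.5366, 0.1397, 0.0724]
tool_rot: [-0.463, 0.536, 0.426, 0.563]
ft_force: [-5.0, 0.3, 8.4]
grip_width: 0.0109
```

Seated at 72.4 (66.6+6). Releasing and looking from all cameras.

>>> step_arm --series '[{"x": 0,"y": 0,"z": 0,"twist": 0,"jaw": 1.6},{"x": 0,"y": 0,"z": 0,"twist": 0,"jaw": 2.6},{"x": 0,"y": 0,"z": 0,"twist": 0,"jaw": 2.6},{"x": 0,"y": 0,"z": 0.5,"twist": 0,"jaw": 2.6},{"x": 0,"y": 0,"z": 2,"twist": 0,"jaw": 2.6},{"x": 0,"y": 0,"z": 5,"twist": 0,"jaw": 2.6},{"x": 0,"y": 0,"z": 9,"twist": 0,"jaw": 5},{"x": -2,"y": 2,"z": 13,"twist": 0,"jaw": 5},{"x": -5,"y": 5,"z": 16,"twist": 0,"jaw": 5},{"x": -7,"y": 8,"z": 17,"twist": 0,"jaw": 5}]'

```text
clock: 30.62
eef_pos: [0.4744, 0.2108, 0.2419]
tool_rot: [-0.463, 0.535, 0.424, 0.565]
ft_force: [1.0, -0.8, 0.5]
grip_width: 0.0494
```

>>> step_arm --series '[{"x": 0,"y": 0,"z": 0,"twist": 0,"jaw": 5},{"x": 0,"y": 0,"z": 0,"twist": 0,"jaw": 5},{"x": 0,"y": 0,"z": 0,"twist": 0,"jaw": 5}]'

```text
clock: 30.87
eef_pos: [0.4745, 0.2108, 0.242]
tool_rot: [-0.463, 0.535, 0.424, 0.565]
ft_force: [0.0, -1.2, -0.4]
grip_width: 0.0503
```

```bash
python3 look.py w26; python3 - <<'E'
from meas import *
C,P=load(["scene","side"],True,1)
for c,p in zip(C,P):
    mx=p.max(1).astype(int);mn=p.min(1).astype(int)
    s=(c[:,2]>.08)&(c[:,2]<.105)&(mn>80)&(mx-mn<60)&(c[:,0]>.2)&(c[:,0]<.75)
    for q in clusters(c[s]): print("plate",len(q),rect(q),np.round(np.percentile(q[:,2],98)*1000,1))
    s=(c[:,2]>.08)&(c[:,2]<.095)&(c[:,1]>.12)&(mx<80)
    for q in clusters(c[s]): print("handle?",len(q),rect(q))
E
```

```text
tcp [474.5 210.8 242. ] down [ 0.069 -0.016 -0.998] jaw ang 77.8 j6 0.66 w 50.3 t 30.8667 F [ 0.  -1.2 -0.4]
plate 55 ((424.4, 261.8), (31.5, 14.1), 16.7)
plate 663 ((532.8, 139.8), (60.1, 12.1), -12.2)
plate 463 ((542.3, 261.9), (26.4, 12.5), -10.6)
plate 1290 ((570.5, 317.3), (60.8, 12.8), -12.3)
foot 407 ((400.1, 176.3), (104.7, 38.7), 78.2)
foot 533 ((496.1, 104.0), (142.9, 15.0), -18.6)
foot 365 ((505.7, 368.5), (52.7, 9.2), -11.9)
foot 368 ((570.4, 316.1), (100.3, 36.6), -13.4)
plate 258 ((535.5, 141.4), (63.4, 14.6), -11.7) 100.4
plate 264 ((562.0, 260.3), (62.3, 13.5), -11.7) 99.9
plate 258 ((574.5, 318.1), (64.2, 13.5), -12.2) 100.1
handle? 102 ((430.3, 256.6), (30.2, 18.9), -13.5)
plate 197 ((533.1, 144.7), (61.3, 15.6), -15.4) 98.5
plate 209 ((558.2, 261.9), (60.5, 13.8), -11.1) 98.7
plate 228 ((569.9, 321.0), (62.6, 13.8), -12.0) 99.0
handle? 113 ((424.5, 259.9), (29.7, 19.5), -14.4)
```

View pics/w26.png

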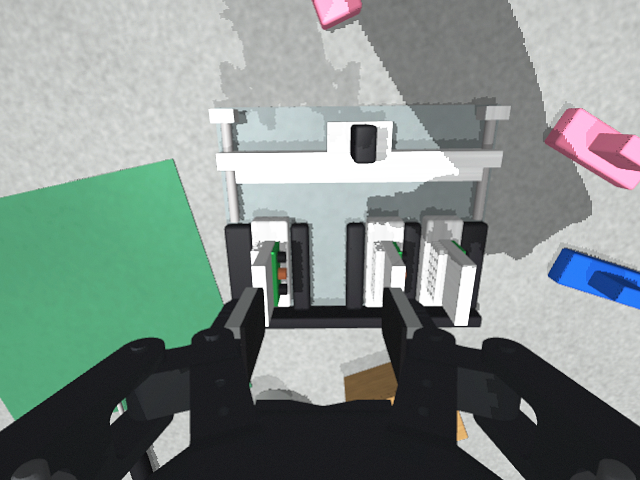

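View pics/lscene_1.png

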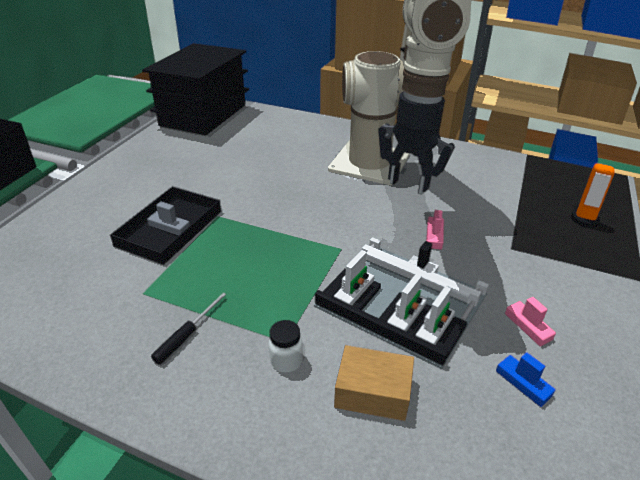

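All three modules stand in slots (plate tops at ~98–100, as expected) and the blank is in the tray at scene (170,217). Now gripping the handle at about (427,255).

>>> step_arm --series '[{"x": -2.5,"y": 2.5,"z": 0,"twist": 0.3,"jaw": 5},{"x": -4.75,"y": 4.4,"z": -1,"twist": 0.3,"jaw": 5},{"x": -4.75,"y": 4.4,"z": -4,"twist": 0.3,"jaw": 5},{"x": -4.75,"y": 4.4,"z": -8,"twist": 0.3,"jaw": 5},{"x": -4.75,"y": 4.4,"z": -12,"twist": 0.3,"jaw": 5},{"x": -4.75,"y": 4.4,"z": -12.5,"twist": 0.3,"jaw": 5},{"x": -4.75,"y": 4.4,"z": -12.5,"twist": 0.3,"jaw": 5}]'

```text
clock: 31.6
eef_pos: [0.4246, 0.2512, 0.1124]
tool_rot: [-0.463, 0.539, 0.425, 0.561]
ft_force: [0.0, -0.3, 1.1]
grip_width: 0.05
```

```bash
python3 look.py w27
```

```text
tcp [424.6 251.2 112.4] down [ 0.058 -0.022 -0.998] jaw ang 77.9 j6 0.78 w 50.0 t 31.6 F [ 0.  -0.3  1.1]
plate 59 ((427.6, 263.4), (27.2, 1.3), -13.3)
plate 613 ((509.1, 145.4), (12.5, 12.0), 78.6)
plate 926 ((550.8, 321.2), (21.6, 12.2), -10.7)
foot 1344 ((399.2, 172.8), (107.9, 40.1), 78.3)
foot 345 ((409.2, 258.5), (58.8, 0.9), 78.2)
foot 313 ((442.9, 385.1), (37.9, 18.8), 3.0)
foot 574 ((456.1, 117.8), (49.3, 10.1), -11.8)
foot 616 ((507.4, 368.3), (46.4, 10.2), -11.0)
foot 388 ((539.0, 257.7), (62.4, 28.4), -11.9)
```

View pics/w27.png

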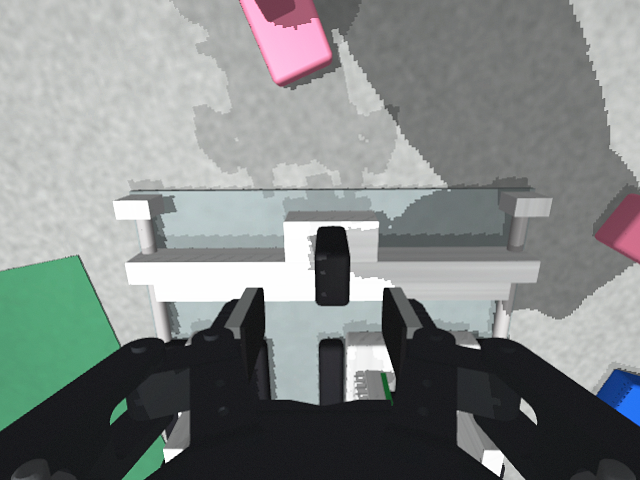

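The handle (332,265) is slightly right of the finger centre, so I shift +y while lowering.

>>> step_arm --series '[{"x": 0.2,"y": 0.35,"z": -2,"twist": 0.2,"jaw": 5},{"x": 0.2,"y": 0.35,"z": -4,"twist": 0.2,"jaw": 5},{"x": 0.2,"y": 0.35,"z": -5.6,"twist": 0.2,"jaw": 5},{"x": 0.2,"y": 0.35,"z": -5.6,"twist": 0.2,"jaw": 3},{"x": 0.2,"y": 0.35,"z": -5.6,"twist": 0.2,"jaw": 2.5},{"x": 0.2,"y": 0.35,"z": -5.6,"twist": 0.2,"jaw": 1},{"x": 0.2,"y": 0.35,"z": -5.6,"twist": 0.2,"jaw": 1},{"x": 0.2,"y": 0.35,"z": -5.6,"twist": 0.2,"jaw": 1},{"x": 0.2,"y": 0.35,"z": -5.6,"twist": 0.2,"jaw": 1}]'

```text
clock: 32.4
eef_pos: [0.43, 0.2544, 0.0613]
tool_rot: [-0.466, 0.536, 0.424, 0.562]
ft_force: [-0.1, -7.2, 1.8]
grip_width: 0.017
```

```bash
python3 -c "
from meas import *
tool()"
```

```text
tcp [430.  254.4  61.3] down [ 0.066 -0.022 -0.998] jaw ang 78.0 j6 0.78 w 17.0 t 32.4 F [-0.1 -7.2  1.8]
```

>>> step_arm --series '[{"x": 0.4,"y": -0.08,"z": 0,"twist": 0,"jaw": 1},{"x": 0.8,"y": -0.17,"z": 0,"twist": 0,"jaw": 1},{"x": 1.2,"y": -0.25,"z": 0,"twist": 0,"jaw": 1},{"x": 1.6,"y": -0.34,"z": 0,"twist": 0,"jaw": 1},{"x": 2,"y": -0.42,"z": 0,"twist": 0,"jaw": 1},{"x": 2.4,"y": -0.5,"z": 0,"twist": 0,"jaw": 1},{"x": 2.8,"y": -0.59,"z": 0,"twist": 0,"jaw": 1},{"x": 3.2,"y": -0.67,"z": 0,"twist": 0,"jaw": 1},{"x": 3.6,"y": -0.76,"z": 0,"twist": 0,"jaw": 1},{"x": 4,"y": -0.84,"z": 0,"twist": 0,"jaw": 1}]'

```text
clock: 33.23
eef_pos: [0.4705, 0.246, 0.0614]
tool_rot: [-0.466, 0.536, 0.424, 0.562]
ft_force: [-3.2, 0.2, -7.5]
grip_width: 0.0171
```

>>> step_arm --series '[{"x": 0.3,"y": -0.06,"z": 0,"twist": 0,"jaw": 1},{"x": 0.6,"y": -0.13,"z": 0,"twist": 0,"jaw": 1},{"x": 0.9,"y": -0.19,"z": 0,"twist": 0,"jaw": 1},{"x": 1.2,"y": -0.25,"z": 0,"twist": 0,"jaw": 1},{"x": 1.4,"y": -0.3,"z": 0,"twist": 0,"jaw": 1},{"x": 1.4,"y": -0.3,"z": 0,"twist": 0,"jaw": 1}]'

```text
clock: 33.73
eef_pos: [0.4834, 0.2433, 0.0614]
tool_rot: [-0.465, 0.536, 0.425, 0.562]
ft_force: [-6.5, 2.1, -3.9]
grip_width: 0.0169
```

>>> step_arm --series '[{"x": 0.3,"y": -0.06,"z": 0,"twist": 0,"jaw": 1},{"x": 0.5,"y": -0.1,"z": 0,"twist": 0,"jaw": 1},{"x": 0.7,"y": -0.15,"z": 0,"twist": 0,"jaw": 1},{"x": 0.7,"y": -0.15,"z": 0,"twist": 0,"jaw": 1},{"x": 0.7,"y": -0.15,"z": 0,"twist": 0,"jaw": 1}]'

```text
clock: 34.15
eef_pos: [0.4885, 0.2423, 0.0614]
tool_rot: [-0.464, 0.537, 0.426, 0.561]
ft_force: [-9.1, 2.0, -2.8]
grip_width: 0.0169
```

```bash
python3 -c "
from meas import *
tool()"
```

```text
tcp [488.5 242.3  61.4] down [ 0.06  -0.02  -0.998] jaw ang 78.1 j6 0.69 w 16.9 t 34.15 F [-9.1  2.  -2.8]
```

>>> step_arm --series '[{"x": 0.3,"y": -0.06,"z": 0,"twist": 0,"jaw": 1},{"x": 0.6,"y": -0.13,"z": 0,"twist": 0,"jaw": 1},{"x": 0.8,"y": -0.17,"z": 0,"twist": 0,"jaw": 1},{"x": 0.8,"y": -0.17,"z": 0,"twist": 0,"jaw": 1},{"x": 0.8,"y": -0.17,"z": 0,"twist": 0,"jaw": 1}]'

```text
clock: 34.57
eef_pos: [0.4885, 0.2423, 0.0613]
tool_rot: [-0.461, 0.539, 0.432, 0.557]
ft_force: [-26.0, 6.8, 8.9]
grip_width: 0.0169
```

The fence has stalled at its home stop (26 N, no motion). Releasing, retreating and checking.

>>> step_arm --series '[{"x": 0,"y": 0,"z": 0,"twist": 0,"jaw": 2},{"x": 0,"y": 0,"z": 0,"twist": 0,"jaw": 3.5},{"x": 0,"y": 0,"z": 0,"twist": 0,"jaw": 4},{"x": 0,"y": 0,"z": 0,"twist": 0,"jaw": 4},{"x": 0,"y": 0,"z": 2,"twist": 0,"jaw": 4},{"x": 0,"y": 0,"z": 5,"twist": 0,"jaw": 4},{"x": 0,"y": 0,"z": 9,"twist": 0,"jaw": 4},{"x": -3,"y": -1,"z": 13,"twist": 0,"jaw": 4},{"x": -7,"y": -3,"z": 17,"twist": 0,"jaw": 4},{"x": -9,"y": -5,"z": 19,"twist": 0,"jaw": 4}]'

```text
clock: 35.4
eef_pos: [0.4117, 0.2018, 0.2414]
tool_rot: [-0.461, 0.538, 0.431, 0.558]
ft_force: [1.0, -0.1, -0.1]
grip_width: 0.04
```

>>> step_arm --series '[{"x": 0,"y": 0,"z": 0,"twist": 0,"jaw": 4},{"x": 0,"y": 0,"z": 0,"twist": 0,"jaw": 4},{"x": 0,"y": 0,"z": 0,"twist": 0,"jaw": 4}]'

```text
clock: 35.65
eef_pos: [0.413, 0.2019, 0.2419]
tool_rot: [-0.461, 0.537, 0.431, 0.56]
ft_force: [0.2, -0.1, 0.1]
grip_width: 0.0399
```

```bash
python3 look.py w28; python3 - <<'E'
from meas import *
C,P=load(["scene","side"],True,2)
O=np.array([.5594,.2278]);a=np.radians(-11.9);ex=np.array([np.cos(a),np.sin(a)]);ey=np.array([-ex[1],ex[0]])
def rk(r): v=np.array(r[0])/1000-O; return "rack",np.round([v@ex*1000,v@ey*1000],1)
for c,p in zip(C,P):
    mx=p.max(1).astype(int);mn=p.min(1).astype(int)
    s=(c[:,2]>.08)&(c[:,2]<.105)&(mn>80)&(mx-mn<60)&(c[:,0]>.2)&(c[:,0]<.75)
    for q in clusters(c[s]): r=rect(q);print("plate",len(q),r,rk(r),np.round(np.percentile(q[:,2],98)*1000,1))
    s=(c[:,2]>.08)&(c[:,2]<.095)&(c[:,1]>.12)&(mx<80)&(c[:,0]>.42)
    for q in clusters(c[s]): r=rect(q);print("handle?",len(q),r,rk(r))
    s=(c[:,2]>.055)&(c[:,2]<.075)&(c[:,1]<-.25)&(c[:,1]>-.43)&(c[:,0]<.6)&(c[:,0]>.38)
    for q in clusters(c[s]): print("rib",len(q),rect(q),np.median(q[:,2]))
    s=(c[:,2]>.031)&(c[:,2]<.040)&(mx<90)&(c[:,1]>.05)&(c[:,0]>.56)
    for q in clusters(c[s]):
        if len(q)>300: r=rect(q);print("back",r,rk(r))
E
```

```text
tcp [413.  201.9 241.9] down [ 0.052 -0.013 -0.999] jaw ang 78.3 j6 0.68 w 39.9 t 35.65 F [ 0.2 -0.1  0.1]
plate 30 ((484.9, 251.3), (27.0, 2.1), -10.1)
plate 877 ((540.3, 138.4), (61.9, 12.1), -11.7)
plate 154 ((549.8, 320.2), (14.0, 7.5), -69.0)
foot 813 ((292.4, 246.7), (66.7, 24.1), 33.2)
foot 1359 ((434.6, 196.8), (169.7, 100.0), 78.4)
foot 846 ((463.6, 333.7), (99.9, 99.4), 77.8)
plate 263 ((541.6, 141.7), (64.5, 14.4), -10.0) ('rack', array([  0.3, -87.9])) 100.7
plate 267 ((566.7, 259.6), (62.4, 13.1), -11.7) ('rack', array([ 0.6, 32.6])) 100.2
plate 261 ((581.4, 317.9), (62.7, 13.1), -11.7) ('rack', array([ 2.9, 92.7])) 100.3
handle? 111 ((488.1, 245.1), (30.7, 18.0), -10.2) ('rack', array([-73.3,   2.2]))
rib 160 ((494.6, -343.3), (46.1, 22.1), -88.2) 0.0663614614637034
back ((619.1, 217.9), (279.1, 17.8), 78.4) ('rack', array([60.5,  2.6]))
plate 199 ((540.3, 143.5), (62.6, 14.9), -13.2) ('rack', array([ -1.3, -86.4])) 98.9
plate 210 ((564.1, 261.3), (62.2, 14.5), -9.6) ('rack', array([-2.3, 33.7])) 99.1
plate 221 ((576.7, 320.5), (61.5, 13.8), -11.0) ('rack', array([-2.2, 94.3])) 98.9
handle? 106 ((484.1, 247.0), (31.6, 18.3), -13.0) ('rack', array([-77.6,   3.3]))
rib 77 ((492.3, -340.7), (43.5, 21.1), 87.4) 0.06427417387244355
```

View pics/w28.png

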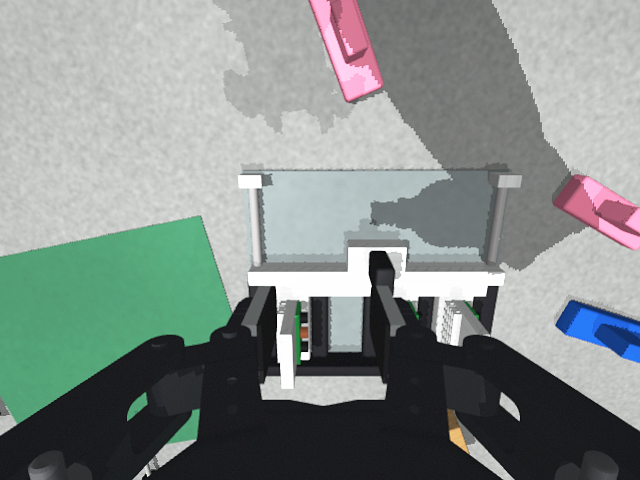

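View pics/lscene_2.png

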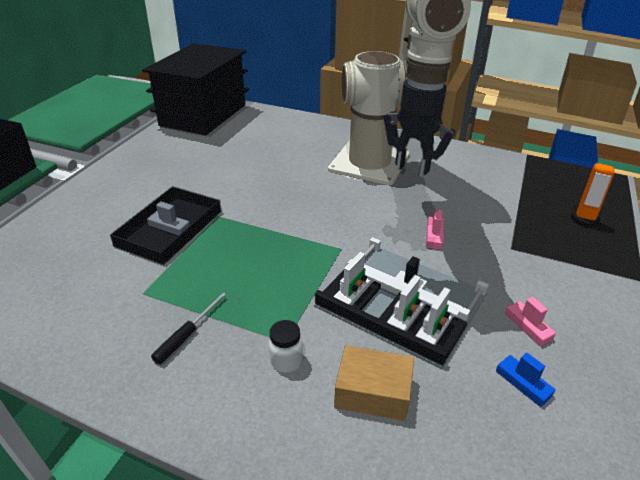

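Fence is home (handle at rack x −73/−78 against −77 expected, back wall 60.5). The modules lie within 3 mm of the slot middles and are upright. Handing in.

```bash
python3 -c "
from workcell import bot
print(bot.job_done())"
```

```text
the job is handed in; nothing more can be done
None
```

I handed the job in at about 36 s. No verdict came back; by my last checks the rack is ready for transport.

**What I did**
- Pulled the fence open until it stalled at its stop.
- Moved the only grey blanking block from slot y −90 into the middle of the tray.
- Seated the three modules in slots y +90, +30 and −90.
- Pushed the fence home until it stalled at 26 N with no further motion.
- Left the screwdriver, jar, carton and the pink and blue look-alikes alone.

**Last checks**
- **Fence:** the handle measured rack x −73 in the scene camera and −78 in the side camera, against −77 when home. I relied on the stall as the firm sign.
- **Modules:** all three are upright, with tops at about 99–100 mm against 98 expected. They lie within 3 mm of the slot middles lengthwise and about 2° of the rack's direction.
- **Blanking block:** it stands upright in the tray, near the centre.

**What failed or disagreed**
- **First insertion:** the first try at slot +90 landed on a wall at about 35 N. I backed off, re-centred, and it then went in freely.
- **Camera offset:** the scene and side cameras read rack y about 2–4 mm higher than the wrist camera. I used the wrist camera for the fits.
- **Tool tilt:** contacts left the tool tilted by up to about 4°. The modules still ended upright once released.

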